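# Gauge the tube adapters and rack them down the sorting chutes

## Robot

A 7-joint arm with a two-finger parallel gripper is mounted at the origin on the work surface. World frame = base frame: x ahead of the robot, y to its left, z up, the work surface at z = 0. Lengths are in m, angles in rad, forces in N, time in s.
With the tool pointing down it reaches from about 0.35 to 0.9 m from the base axis. Payload 8.1 kg.
Tool frame: the origin (TCP) lies between the finger pads; the fingertips stand 17 mm ahead of it and the grasp point (between the pads) lies 2 mm behind it; z points along the fingers, y is the line along which they close (so a half turn about z gives the same grasp; the last joint's range is limited). The gripper opens to 92 mm and grips with 3 to 60 N. Pads are 19 mm wide; open, the fingers measure 130 mm over their backs; the gripper's body (75 mm by 190 mm) begins 47 mm behind the grasp point.
Start: joints at [1.186, 0.434, 0.025, 1.573, -0.012, 1.134, -0.075], TCP at [0.174, -0.6, 0.244] pointing down, gripper open.
Joint ranges: [-2.62, 2.62], [-0.44, 2.09], [-1.27, 1.32], [0.08, 2.57], [-1.32, 4.46], [0.12, 2], [-2.74, 2.74]. Speed limits (rad/s): [2.22, 2.22, 3.01, 3.01, 3.14, 3.14, 3.14].

## Interface

Orientations are given as a rotation vector (axis times angle).
In Python, from workcell import r gives the robot as it stands.
- The arm moves only by the tool carry_out, never from a script. Its argument "increments" is one flat list of numbers, 7 for each row, row after row: the turn, a rotation vector about the tool's x, y, z as a fraction of full scale, then the shift along the tool's x, y, z as a fraction of full scale, then the opening, from 0 (shut) to 1 (fully open). In form: [wx, wy, wz, dx, dy, dz, gripper, wx, wy, wz, dx, dy, dz, gripper, ...]. A call has 1 to 10 rows; each row shifts and turns the commanded pose from where the row before left it, along the tool's axes as they then stand; what a row does not reach is not made up. Full scale, the value 1, is 20 mm for a shift and 8 degrees for a turn. A row lasts 1/10 s, in which the tool goes at most 50 mm and 8.59 degrees, less where a joint would pass 70% of its speed; a pose out of reach is approached as far as the arm can. A call with a number of a shift or a turn outside -1 to 1 is refused whole. A call with a gripper value outside its range is refused whole. The fingers move at their own pace and stop on an object; the grip force is fixed at half the most. Time passes only in rows, so rows that do not move let the fingers close. It gives the time, the measured TCP pose, the force, the opening and the grip force at its end, in the units of the state.
- r.get_obs(): the state, without advancing time (a new reading comes with each control period).
- r.snapshot(name): name is "side" or "top" or "wrist"; returns the picture (480x640x3 uint8, blue, green, red); there is no depth.
- r.calibration(name): a dict with "fx", "fy", "cx", "cy" (pixels), "cam_to_world" (4x4, takes a point from camera to world coordinates); the wrist camera has in their place "tool_from_camera" (4x4, takes a point from camera to tool coordinates, whose origin is the TCP and whose axes are the flange's). Camera axes: x right, y up, looking along -z (the intrinsics and any distortion apply to the point x, -y, -z); pixel columns grow to the right and rows downward; lengths in m; the calibration is good to about 2 mm. A picture is of the moment at which its call begins: read the wrist's pose just before it. calibration takes no time and is no camera call.
- r.hand_in(): hands the job in; it is judged then, once.
The state is a dict: "time": time; "joint_pos": joint angles; "dq": joint speeds; "tau": joint torques, N m; "eef_pos": TCP position; "orientation": TCP orientation; "wrist_force": force on the tool from outside, world axes, zero at the start; "torque": the same for the moment, N m; "grip_width": finger opening in m; "grasp_force": force on a finger pad.
Only numpy, scipy, OpenCV 4.12 (cv2) and the standard library are available. Lean on these libraries where they do the work, as an engineer would, in place of code of your own. Each camera call takes 0.05 s, during which the arm holds its last target. There are 200 camera calls.

## Task

Take the gauge pin from its stand and probe the bore of every coloured adapter on the mat down as far as it goes (close to the mat in a through-hole), in the order red, yellow, green, blue, white (some colours may be missing), to find which are bored through and which are closed part-way down. Send every through-bored adapter down the white chute and every closed one down the black chute, so that they end up lined up at the low end against the stop or the adapter before, and hang the gauge pin back upright in its fork stand. Leave the wash bottle, timer and tube rack alone.

Things in the scene. Friction and masses are not known exactly. Their poses are not given: they have to be found in the camera images.
- red_k: Red adapter (one of two alike; at most one is present): painted block 34 x 34 mm, 44 tall, 120 g, on the mat. Origin at the block's centre, z up along the bore, x, y square to the faces. Dark 14 mm bore down the middle from the top: either right through (44 mm) or closed by a floor 18 mm below the top; neither look nor weight tells which.
- red_m: Red adapter (one of two alike; at most one is present): painted block 34 x 34 mm, 44 tall, 120 g, on the mat. Origin at the block's centre, z up along the bore, x, y square to the faces. Dark 14 mm bore down the middle from the top: either right through (44 mm) or closed by a floor 18 mm below the top; neither look nor weight tells which.
- yellow_k: Yellow adapter (one of two alike; at most one is present): painted block 34 x 34 mm, 44 tall, 120 g, on the mat. Origin at the block's centre, z up along the bore, x, y square to the faces. Dark 14 mm bore down the middle from the top: either right through (44 mm) or closed by a floor 18 mm below the top; neither look nor weight tells which.
- yellow_m: Yellow adapter (one of two alike; at most one is present): painted block 34 x 34 mm, 44 tall, 120 g, on the mat. Origin at the block's centre, z up along the bore, x, y square to the faces. Dark 14 mm bore down the middle from the top: either right through (44 mm) or closed by a floor 18 mm below the top; neither look nor weight tells which.
- green_k: Green adapter (one of two alike; at most one is present): painted block 34 x 34 mm, 44 tall, 120 g, on the mat. Origin at the block's centre, z up along the bore, x, y square to the faces. Dark 14 mm bore down the middle from the top: either right through (44 mm) or closed by a floor 18 mm below the top; neither look nor weight tells which.
- green_m: Green adapter (one of two alike; at most one is present): painted block 34 x 34 mm, 44 tall, 120 g, on the mat. Origin at the block's centre, z up along the bore, x, y square to the faces. Dark 14 mm bore down the middle from the top: either right through (44 mm) or closed by a floor 18 mm below the top; neither look nor weight tells which.
- blue_k: Blue adapter (one of two alike; at most one is present): painted block 34 x 34 mm, 44 tall, 120 g, on the mat. Origin at the block's centre, z up along the bore, x, y square to the faces. Dark 14 mm bore down the middle from the top: either right through (44 mm) or closed by a floor 18 mm below the top; neither look nor weight tells which.
- blue_m: Blue adapter (one of two alike; at most one is present): painted block 34 x 34 mm, 44 tall, 120 g, on the mat. Origin at the block's centre, z up along the bore, x, y square to the faces. Dark 14 mm bore down the middle from the top: either right through (44 mm) or closed by a floor 18 mm below the top; neither look nor weight tells which.
- white_k: White adapter (one of two alike; at most one is present): painted block 34 x 34 mm, 44 tall, 120 g, on the mat. Origin at the block's centre, z up along the bore, x, y square to the faces. Dark 14 mm bore down the middle from the top: either right through (44 mm) or closed by a floor 18 mm below the top; neither look nor weight tells which.
- white_m: White adapter (one of two alike; at most one is present): painted block 34 x 34 mm, 44 tall, 120 g, on the mat. Origin at the block's centre, z up along the bore, x, y square to the faces. Dark 14 mm bore down the middle from the top: either right through (44 mm) or closed by a floor 18 mm below the top; neither look nor weight tells which.
- white_lane: Deck of the fixed white chute, for through-bored adapters: slippery, sloping 22 deg, 280 mm long, 50 wide inside, side walls 14 high, stop 45 high at the low end. Origin on the deck at the stop's face, mid-width, 30 mm above the table; x up the slope, away from the robot; y across, z square to the deck. A block let go on it slides down by itself; five can queue.
- black_lane: Deck of the fixed black chute, for closed (blind) adapters: slippery, sloping 22 deg, 280 mm long, 50 wide inside, side walls 14 high, stop 45 high at the low end. Origin on the deck at the stop's face, mid-width, 30 mm above the table; x up the slope, away from the robot; y across, z square to the deck. A block let go on it slides down by itself; five can queue.
- gauge_pin: Gauge pin, 60 g, hanging upright in its fork. Origin at the centre of the underside of its steel flange, z up. Flange 26 mm across, 5 thick; above it a square orange handle 18 x 18 mm from z = 5 to 55 mm, faces along x and y; below it a steel shank 6 mm in diameter, 70 mm long.
- pin_tip (a point): The lower end of the gauge pin's shank, 70 mm below its origin, on its axis.
- pin_stand: Fixed grey stand of the gauge pin; origin mid-underside on the table, z up. Base 90 x 70 x 10 mm, column 16 x 40 mm at its +x end, and from its top two level prongs towards -x, 15 mm thick, upper faces 85 mm above the table, 14 mm wide, with a 12 mm slot between, x = -30 to +27 mm, open at the -x end.
- fork_seat (a point): Point on the level of the prongs' upper faces (85 mm above the table), mid-slot, 10 mm to -x of the stand's origin: the gauge pin's origin is here at the start (to within 3 mm), shank in the slot and flange lying on both prongs.
- mat: Black mat 220 x 480 mm, 2 mm thick, fixed to the table; the adapters stand on it. Origin at the centre of its underside.
- wash_bottle: Bystander: white bottle with a red cap, 60 mm across, 140 mm tall; origin at the centre of its foot.
- timer: Bystander: white timer box, 30 x 65 x 60 mm tall; origin at the centre of its foot.
- tube_rack: Bystander: yellow tube rack with coloured caps, 50 x 110 mm, 51 mm tall; origin at the centre of its foot.
Mind the look-alikes: they are no part of the job. Of the things that look like the gauge_pin, the smaller one is meant. Several things look just like the pin_stand: the one meant starts farthest to the robot's right.

How it is judged:
On the way, in this order (a step that is already met when the one before it is completed fails the run):
1. the red adapter's bore has been probed to the end with the gauge pin (closed bore: tip within 6 mm of the floor; through bore: tip at least 32 mm below the top) (((x of pin_tip in the frame of red_k between -0.007 and 0.007 m and y of pin_tip in the frame of red_k between -0.007 and 0.007 m and z of pin_tip in the frame of red_k between -0.026 and -0.01 m) or (x of pin_tip in the frame of red_m between -0.007 and 0.007 m and y of pin_tip in the frame of red_m between -0.007 and 0.007 m and z of pin_tip in the frame of red_m between -0.026 and 0.01 m))), for 0.1 s.
2. the yellow adapter's bore has been probed to the end with the gauge pin (closed bore: tip within 6 mm of the floor; through bore: tip at least 32 mm below the top) (((x of pin_tip in the frame of yellow_k between -0.007 and 0.007 m and y of pin_tip in the frame of yellow_k between -0.007 and 0.007 m and z of pin_tip in the frame of yellow_k between -0.026 and 0.01 m) or (x of pin_tip in the frame of yellow_m between -0.007 and 0.007 m and y of pin_tip in the frame of yellow_m between -0.007 and 0.007 m and z of pin_tip in the frame of yellow_m between -0.026 and -0.01 m))), for 0.1 s.
3. the green adapter's bore has been probed to the end with the gauge pin (closed bore: tip within 6 mm of the floor; through bore: tip at least 32 mm below the top) (((x of pin_tip in the frame of green_k between -0.007 and 0.007 m and y of pin_tip in the frame of green_k between -0.007 and 0.007 m and z of pin_tip in the frame of green_k between -0.026 and 0.01 m) or (x of pin_tip in the frame of green_m between -0.007 and 0.007 m and y of pin_tip in the frame of green_m between -0.007 and 0.007 m and z of pin_tip in the frame of green_m between -0.026 and -0.01 m))), for 0.1 s.
4. the blue adapter's bore has been probed to the end with the gauge pin (closed bore: tip within 6 mm of the floor; through bore: tip at least 32 mm below the top) (((x of pin_tip in the frame of blue_k between -0.007 and 0.007 m and y of pin_tip in the frame of blue_k between -0.007 and 0.007 m and z of pin_tip in the frame of blue_k between -0.026 and -0.01 m) or (x of pin_tip in the frame of blue_m between -0.007 and 0.007 m and y of pin_tip in the frame of blue_m between -0.007 and 0.007 m and z of pin_tip in the frame of blue_m between -0.026 and 0.01 m))), for 0.1 s.
5. the white adapter's bore has been probed to the end with the gauge pin (closed bore: tip within 6 mm of the floor; through bore: tip at least 32 mm below the top) (((x of pin_tip in the frame of white_k between -0.007 and 0.007 m and y of pin_tip in the frame of white_k between -0.007 and 0.007 m and z of pin_tip in the frame of white_k between -0.026 and 0.01 m) or (x of pin_tip in the frame of white_m between -0.007 and 0.007 m and y of pin_tip in the frame of white_m between -0.007 and 0.007 m and z of pin_tip in the frame of white_m between -0.026 and -0.01 m))), for 0.1 s.
At the end, for the whole second after the job is handed in: Every adapter present lies at rest on the deck of its proper lane (through-bored: white, closed: black), not stacked, within 20 mm of the lane's middle and its centre within 170 mm of the stop; the gauge pin hangs upright (within 0.12 rad) and still in the fork, within 18 mm of the seat point (x of red_k in the frame of white_lane between 0.008 and 0.17 m and y of red_k in the frame of white_lane between -0.02 and 0.02 m and z of red_k in the frame of white_lane between 0.01 and 0.029 m and linear speed of each of red_k, red_m, yellow_k, yellow_m, green_k, green_m, blue_k, blue_m, white_k, white_m, gauge_pin below 0.02 m/s and x of red_m in the frame of black_lane between 0.008 and 0.17 m and y of red_m in the frame of black_lane between -0.02 and 0.02 m and z of red_m in the frame of black_lane between 0.01 and 0.029 m and x of yellow_k in the frame of black_lane between 0.008 and 0.17 m and y of yellow_k in the frame of black_lane between -0.02 and 0.02 m and z of yellow_k in the frame of black_lane between 0.01 and 0.029 m and x of yellow_m in the frame of white_lane between 0.008 and 0.17 m and y of yellow_m in the frame of white_lane between -0.02 and 0.02 m and z of yellow_m in the frame of white_lane between 0.01 and 0.029 m and x of green_k in the frame of black_lane between 0.008 and 0.17 m and y of green_k in the frame of black_lane between -0.02 and 0.02 m and z of green_k in the frame of black_lane between 0.01 and 0.029 m and x of green_m in the frame of white_lane between 0.008 and 0.17 m and y of green_m in the frame of white_lane between -0.02 and 0.02 m and z of green_m in the frame of white_lane between 0.01 and 0.029 m and x of blue_k in the frame of white_lane between 0.008 and 0.17 m and y of blue_k in the frame of white_lane between -0.02 and 0.02 m and z of blue_k in the frame of white_lane between 0.01 and 0.029 m and x of blue_m in the frame of black_lane between 0.008 and 0.17 m and y of blue_m in the frame of black_lane between -0.02 and 0.02 m and z of blue_m in the frame of black_lane between 0.01 and 0.029 m and x of white_k in the frame of black_lane between 0.008 and 0.17 m and y of white_k in the frame of black_lane between -0.02 and 0.02 m and z of white_k in the frame of black_lane between 0.01 and 0.029 m and x of white_m in the frame of white_lane between 0.008 and 0.17 m and y of white_m in the frame of white_lane between -0.02 and 0.02 m and z of white_m in the frame of white_lane between 0.01 and 0.029 m and distance between gauge_pin and fork_seat below 0.018 m and angle between gauge_pin's own z axis and vertical below 0.12 rad); the robot touches nothing.
It fails at once if the wash bottle is pushed more than 20 mm (distance of wash_bottle from where it was at the start of the episode above 0.02 m).
It fails at once if the timer is pushed more than 20 mm (distance of timer from where it was at the start of the episode above 0.02 m).
It fails at once if the tube rack is pushed more than 20 mm (distance of tube_rack from where it was at the start of the episode above 0.02 m).
Of red_k, red_m only 1 to 1 are there at a start; the rules pass over those that are not, and their reading is None.
Of yellow_k, yellow_m only 1 to 1 are there at a start; the rules pass over those that are not, and their reading is None.
Of green_k, green_m only 1 to 1 are there at a start; the rules pass over those that are not, and their reading is None.
Of blue_k, blue_m only 1 to 1 are there at a start; the rules pass over those that are not, and their reading is None.
Of white_k, white_m only 1 to 1 are there at a start; the rules pass over those that are not, and their reading is None.
Of yellow_k, yellow_m, blue_k, blue_m, white_k, white_m only 5 to 6 are there at a start; the rules pass over those that are not, and their reading is None.
At some moment in a run one of red_k, red_m, yellow_k, yellow_m, green_k, green_m, blue_k, blue_m, white_k, white_m may be knocked a few centimetres aside while the robot is not near it.
It also fails if it takes over 210 s, if anything falls off the work surface, if the arm or the gripper's body presses on something with over 40 N, if the wrist force passes 120 N, or if a joint passes its speed limit or range.

## Working session

There is one attempt and no reset: what is moved stays moved. The work goes in short steps, Python scripts to look and compute and a tool call to move; the robot and the scene stay as the last step left them, time stands still between calls to the robot, and variables do not carry over. Pictures are saved under pics/ and viewed, at most 14 in all, crops included, and the job is handed in when it is done.

Besides the shell and the picture viewer there is one more tool, called after "Emit:" in YAML: its name, and indented under it one key for each argument. carry_out: Moves the arm, as the interface text tells. Shift numbers are shares of 20 mm and turn numbers shares of 8 degrees, none past 1 either way. Its arguments: {"type":"object","properties":{"increments":{"type":"array"}},"required":["increments"]}

```bash
ls; mkdir -p pics
python3 - <<'E'
from workcell import r
import cv2,numpy as np
o=r.get_obs();print({k:np.round(v,3) for k,v in o.items()})
for n in("top","side"):
    cv2.imwrite(f"pics/{n}0.png",r.snapshot(n))
for n in("top","side","wrist"):print(n,r.calibration(n))
E
```

```text
pics
{'time': np.float64(0.0), 'joint_pos': array([ 1.186,  0.435,  0.025,  1.574, -0.012,  1.134, -0.075]), 'dq': array([-0.001, -0.001,  0.001, -0.001, -0.   ,  0.   ,  0.   ]), 'tau': array([ 1.0000e-03, -6.6786e+01,  9.8500e-01, -3.1446e+01, -6.1000e-02,
        4.3000e-02,  0.0000e+00]), 'eef_pos': array([ 0.174, -0.6  ,  0.243]), 'orientation': array([-3.109e+00, -4.410e-01,  1.000e-03]), 'wrist_force': array([0.164, 0.605, 0.24 ]), 'torque': array([ 0.078, -0.031,  0.06 ]), 'grasp_force': np.float64(0.0), 'grip_width': np.float64(0.092)}
top {'fx': 509.69717500927874, 'fy': 509.69717500927874, 'cx': 318.3275917866035, 'cy': 241.15304458400047, 'cam_to_world': array([[-0.02726913,  0.99726391, -0.06871011,  0.53520469],
       [-0.99952269, -0.02820006, -0.01261509,  0.01032837],
       [-0.01451821,  0.06833331,  0.99755691,  1.36931036],
       [ 0.        ,  0.        ,  0.        ,  1.        ]])}
side {'fx': 460.14377766225005, 'fy': 460.14377766225005, 'cx': 316.99285484870813, 'cy': 236.30321883778942, 'cam_to_world': array([[-0.86271978,  0.39816384, -0.31173729,  0.26078008],
       [-0.50566971, -0.67492223,  0.5373808 ,  0.58740457],
       [ 0.00356717,  0.62124515,  0.78360815,  0.90148377],
       [ 0.        ,  0.        ,  0.        ,  1.        ]])}
wrist {'fx': 387.8345391227923, 'fy': 387.8345391227923, 'cx': 323.5161555376416, 'cy': 242.84314370533352, 'tool_from_camera': array([[ 5.52389027e-04,  9.64946297e-01,  2.62446832e-01,
         6.98395447e-02],
       [ 9.99999609e-01, -7.14086077e-04,  5.20737490e-04,
         6.15667136e-04],
       [ 6.89893341e-04,  2.62446442e-01, -9.64946314e-01,
        -1.40423905e-01],
       [ 0.00000000e+00,  0.00000000e+00,  0.00000000e+00,
         1.00000000e+00]])}
```

View pics/top0.png

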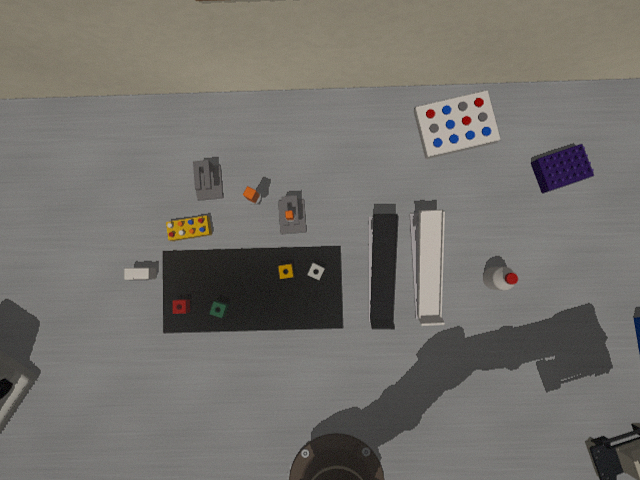

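View pics/side0.png

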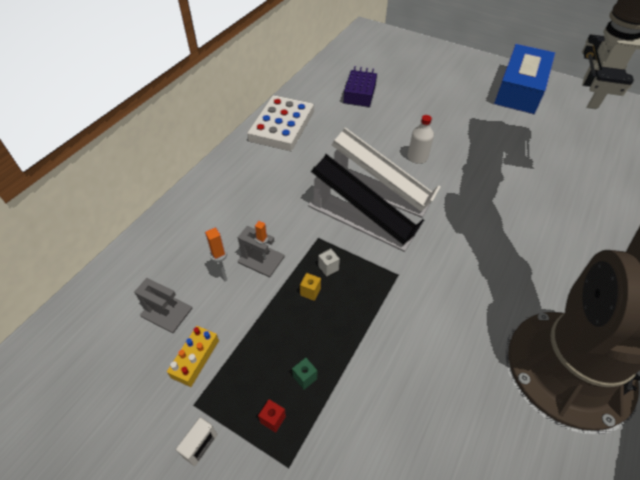

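Top view shows: red (179,307), green (218,310), yellow (286,271) and white (316,271) adapters on the mat, no blue. The small pin sits in the right-hand stand (290,213), the black lane is at x≈384 and the white lane at x≈429.

```bash
cat > h.py <<'E'
from workcell import r
import cv2,numpy as np
from scipy.spatial.transform import Rotation as R
def ray(n,uv,pose=None):
    c=r.calibration(n)
    if n=="wrist":
        o=pose or r.get_obs();T=np.eye(4);T[:3,:3]=R.from_rotvec(o["orientation"]).as_matrix();T[:3,3]=o["eef_pos"];T=T@c["tool_from_camera"]
    else:T=c["cam_to_world"]
    d=np.array([(uv[0]-c["cx"])/c["fx"],-(uv[1]-c["cy"])/c["fy"],-1.])
    return T[:3,3],T[:3,:3]@d
def at(n,uv,z,pose=None):
    o,d=ray(n,uv,pose);return o+d*(z-o[2])/d[2]
def square(mask,n,z,pose=None):
    "largest blob -> centre,yaw(deg, mod 90),size at plane z"
    k,l,s,_=cv2.connectedComponentsWithStats(mask.astype(np.uint8))
    i=1+np.argmax(s[1:,4]);cs,_=cv2.findContours((l==i).astype(np.uint8),cv2.RETR_EXTERNAL,cv2.CHAIN_APPROX_NONE)
    p=np.array([at(n,q[0],z,pose)[:2] for q in max(cs,key=len)],np.float32)*1000
    (c,s,a)=cv2.minAreaRect(p);return np.round(c,1),np.round(s,1),round(a%90,1)
def st():
    o=r.get_obs();m=R.from_rotvec(o["orientation"]).as_matrix()
    print("t",round(o["time"],2),"p",np.round(o["eef_pos"]*1000,1),"yaw",round(np.degrees(np.arctan2(m[1,0],m[0,0])),2),"z",np.round(m[:,2],3),"F",np.round(o["wrist_force"],1),"w",round(o["grip_width"]*1000,1),"g",round(float(o["grasp_force"]),1),"j7",np.round(o["joint_pos"],2));return o
E
python3 - <<'E'
from h import *
im=cv2.imread("pics/top0.png")
for nm,uv,z in[("red",(179,307),.046),("green",(218,310),.046),("yellow",(286,271),.046),("white",(316,271),.046),("pin",(289.5,214.5),.14),("bl top l",(373,214),.135),("bl top r",(397,213),.135),("wl top l",(419,210),.135),("wl top r",(443,210),.135),("bl lo l",(371,328),.05),("bl lo r",(394,328),.05),("wl lo l",(420,325),.05),("wl lo r",(444,324),.05)]:
    print(nm,np.round(at("top",uv,z)*1000,1))
a=cv2.resize(im[160:350,150:350],None,fx=4,fy=3.0*4/3,interpolation=cv2.INTER_CUBIC)[:600]
b=cv2.resize(im[185:340,355:460],None,fx=3.8,fy=3.8,interpolation=cv2.INTER_CUBIC)
cv2.imwrite("pics/c1.png",a[:600,:800]);cv2.imwrite("pics/c2.png",b)
print(a.shape,b.shape);st()
E
```

```text
red [465.7 392.5  46. ]
green [455.3 291.3  46. ]
yellow [551.1 113.   46. ]
white [549.   35.2  46. ]
pin [686.7  94.1 140. ]
bl top l [ 682.6 -108.8  135. ]
bl top r [ 683.4 -167.2  135. ]
wl top l [ 689.2 -220.8  135. ]
wl top r [ 687.5 -278.9  135. ]
bl lo l [ 399.4 -101.8   50. ]
bl lo r [ 397.9 -160.5   50. ]
wl lo l [ 403.8 -227.2   50. ]
wl lo r [ 404.7 -288.5   50. ]
(600, 800, 3) (589, 399, 3)
t 0.1 p [ 173.6 -600.   243. ] yaw 16.14 z [-0.001  0.001 -1.   ] F [-0.3 -0.4  0.2] w 91.6 g 0.0 j7 [ 1.19  0.44  0.02  1.57 -0.01  1.13 -0.08]
```

View pics/c2.png

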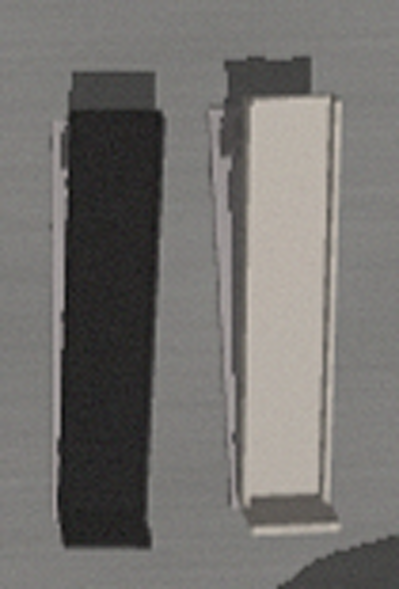

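Emit:
carry_out:
  increments: [0,0,1,0,0,-1,1,0,0,1,0,0,-1,1,0,0,0.017,0,-1,-1,1,0,0,0,0.6,-1,0,1,0,0,0,0.6,-1,0,1,0,0,0,0.6,-1,0,1,0,0,0,0.6,-1,0,1,0,0,0,0.6,-1,0,1,0,0,0,0.6,-1,0,1,0,0,0,0.6,-1,0,1]

```text
time: 1.1
eef_pos: [0.258, -0.4393, 0.3034]
orientation: [-3.141, -0.0, 0.001]
wrist_force: [0.0, 0.1, 0.6]
grip_width: 0.0918
grasp_force: 0.0
```

Emit:
carry_out:
  increments: [0,0,0,0.7,-1,0,1,0,0,0,0.7,-1,0,1,0,0,0,0.7,-1,0,1,0,0,0,0.7,-1,0,1,0,0,0,0.7,-1,0,1,0,0,0,0.7,-1,0,1,0,0,0,0.7,-1,0,1,0,0,0,0.7,-1,0,1,0,0,0,0.7,-1,0,1,0,0,0,0.7,-1,0,1]

```text
time: 2.1
eef_pos: [0.3979, -0.2394, 0.3035]
orientation: [-3.141, -0.0, 0.001]
wrist_force: [0.8, -0.6, 0.6]
grip_width: 0.0918
grasp_force: 0.0
```

Emit:
carry_out:
  increments: [0,0,0,0.7,-1,0,1,0,0,0,0.7,-1,0,1,0,0,0,0.7,-1,0,1,0,0,0,0.7,-1,0,1,0,0,0,0.7,-1,0,1,0,0,0,0.7,-1,0,1,0,0,0,0.7,-1,0,1,0,0,0,0.7,-1,0,1,0,0,0,0.7,-1,0,1,0,0,0,0.7,-1,0,1]

```text
time: 3.1
eef_pos: [0.5379, -0.0396, 0.3034]
orientation: [3.141, -0.0, -0.001]
wrist_force: [0.8, -0.2, 0.3]
grip_width: 0.0917
grasp_force: 0.0
```

Emit:
carry_out:
  increments: [0,0,0,0.7,-1,0,1,0,0,0,0.7,-1,0,1,0,0,0,0.7,-1,0,1,0,0,0,0.7,-1,0,1,0,0,0,0.7,-1,0,1,0,0,0,0.7,-1,0,1,0,0,0,0.7,-1,0,1,0,0,0,0,0,0,1]

```text
time: 3.9
eef_pos: [0.6361, 0.1034, 0.3027]
orientation: [-3.14, -0.006, 0.002]
wrist_force: [0.3, 0.6, -0.1]
grip_width: 0.0919
grasp_force: 0.0
```

Run:
```python
from h import *
st();cv2.imwrite("pics/w1.png",r.snapshot("wrist"))
```

```text
t 3.9 p [636.1 103.4 302.7] yaw 0.24 z [-0.001  0.002 -1.   ] F [ 0.3  0.6 -0.1] w 91.9 g 0.0 j7 [-0.01  0.46 -0.36  1.41  0.16  1.3  -1.94]
```

View pics/w1.png

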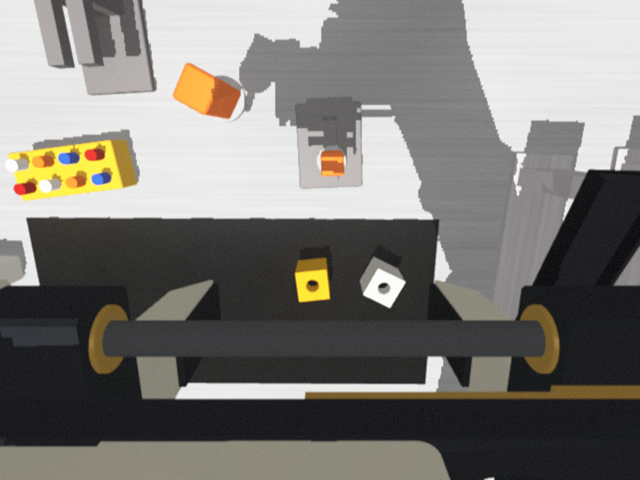

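Wrist view: the pin handle is at (333,163), yellow's bore at (312,286), white's bore at (384,288), and the big decoy pin at (208,92).

Run:
```python
from h import *
im=cv2.imread("pics/w1.png")
a=cv2.resize(im[90:200,285:375],None,fx=6,fy=5.4*10/9,interpolation=cv2.INTER_CUBIC)
b=cv2.resize(im[245:315,285:415],None,fx=6,fy=6,interpolation=cv2.INTER_CUBIC)
c=np.zeros((600,800,3),np.uint8);c=np.zeros((600,800,3),np.uint8)
cv2.imwrite("pics/c3.png",a[:600])
```

```text
(no output)
```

View pics/c3.png

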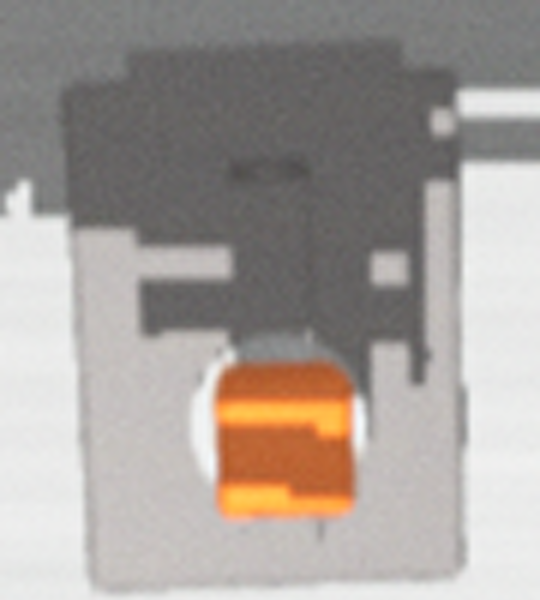

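Run:
```python
from h import *
im=cv2.imread("pics/w1.png");o=r.get_obs()
print(at("wrist",(332.7,165.2),.14)*1000, "size",(at("wrist",(344.2,165.2),.14)-at("wrist",(321.2,165.2),.14))*1000)
hsv=cv2.cvtColor(im,cv2.COLOR_BGR2HSV)
print("yellow bore",at("wrist",(312.5,286),.046)*1000,"white bore",at("wrist",(384,288),.046)*1000)
print("top view handle",at("top",(289.5,214.5),.14)*1000)
```

```text
[684.72127594  93.86193584 140.        ] size [  0.05561465 -17.66568734   0.        ]
yellow bore [548.09502764 112.67395517  46.        ] white bore [546.02840415  34.30025643  46.        ]
top view handle [686.7097326   94.09065994 140.        ]
```

Emit:
carry_out:
  increments: [0,0,-0.27,0,0,0,1,0,0,0,0.81,0.19,0,1,0,0,0,0.81,0.19,0,1,0,0,0,0.81,0.19,0,1,0,0,0,0,0,1,1,0,0,0,0,0,1,1,0,0,0,0,0,1,1,0,0,0,0,0,1,1,0,0,0,0,0,1,1,0,0,0,0,0,1,1]

```text
time: 4.95
eef_pos: [0.6841, 0.0884, 0.1828]
orientation: [3.14, 0.057, -0.001]
wrist_force: [-0.6, 0.1, -0.4]
grip_width: 0.092
grasp_force: 0.0
```

Emit:
carry_out:
  increments: [0,0,0,0,0,1,1,0,0,0,0,0,1,1,0,0,0,0,0,1,1,0,0,0,0,0,0.13,1,0,0,0,0,0,0,1,0,0,0,0,0,0,1]

```text
time: 5.55
eef_pos: [0.6852, 0.0898, 0.1224]
orientation: [-3.141, -0.059, -0.002]
wrist_force: [-0.2, -0.1, 0.3]
grip_width: 0.0914
grasp_force: 0.0
```

Run:
```python
from h import *
st()
im=r.snapshot("wrist");cv2.imwrite("pics/w2.png",im)
```

```text
t 5.55 p [685.2  89.8 122.4] yaw 2.14 z [ 0.001  0.    -1.   ] F [-0.2 -0.1  0.3] w 91.4 g 0.0 j7 [-0.01  0.67 -0.32  1.5   0.24  1.   -1.93]
```

View pics/w2.png

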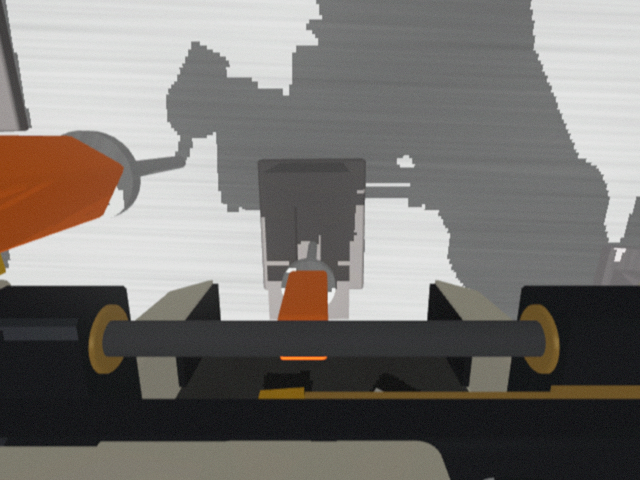

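Run:
```python
from h import *
print(at("wrist",(281,358),.14)*1000,at("wrist",(326.5,358),.14)*1000,at("wrist",(327.5,272),.09)*1000,at("wrist",(286,272),.09)*1000);st()
```

```text
[678.65892945 104.19105194 140.        ] [679.28406649  87.93954956 140.        ] [694.17967009  87.73109905  90.        ] [693.43102182 107.30066996  90.        ]
t 5.6 p [685.4  90.  122.5] yaw 2.14 z [ 0.002  0.    -1.   ] F [ 0.1 -0.1  0.1] w 91.8 g 0.0 j7 [-0.01  0.67 -0.32  1.5   0.24  1.   -1.93]
```

Emit:
carry_out:
  increments: [0,0,0,0.05,-0.3,0.1,1,0,0,0,0,0,0,1,0,0,0,0,0,0,0,0,0,0,0,0,0,0,0,0,0,0,0,0,0,0,0,0,0,0,0,0,0,0,0,0,0,0,0,0,0,0,0,0,0,0]

```text
time: 6.4
eef_pos: [0.6854, 0.0961, 0.1191]
orientation: [3.141, 0.059, -0.0]
wrist_force: [0.3, -0.2, -0.2]
grip_width: 0.0485
grasp_force: 0.0
```

Run:
```python
from h import *
st()
```

```text
t 6.4 p [685.4  96.1 119.1] yaw 2.16 z [-0. -0. -1.] F [ 0.3 -0.2 -0.2] w 48.5 g 0.0 j7 [-0.02  0.68 -0.32  1.5   0.24  1.   -1.94]
```

Emit:
carry_out:
  increments: [0,0,0,0,0,0,0,0,0,0,0,0,0,0,0,0,0,0,0,0,0,0,0,0,0,0,0,0,0,0,0,0,0,0,0,0,0,0,0,0,0,0]

```text
time: 7.0
eef_pos: [0.6854, 0.0961, 0.1191]
orientation: [3.141, 0.059, -0.0]
wrist_force: [-0.3, 0.8, -0.7]
grip_width: 0.0178
grasp_force: 30.0
```

Run:
```python
from h import *
st()
```

```text
t 7.0 p [685.4  96.1 119.1] yaw 2.17 z [-0. -0. -1.] F [-0.3  0.8 -0.7] w 17.8 g 30.0 j7 [-0.02  0.68 -0.32  1.5   0.24  1.   -1.94]
```

Emit:
carry_out:
  increments: [0,0,0,0,0,-0.5,0,0,0,0,0,0,-1,0,0,0,0,0,0,-1,0,0,0,0,0,0,-1,0,0,0,0,0,0,-1,0,0,0,0,0,0,-1,0,0,0,0,0,0,-1,0,0,0,0,-0.714,-0.966,-0.7,0,0,0,0,-0.714,-0.966,-0.7,0,0,0,0,-0.714,-0.966,-0.6,0]

```text
time: 8.0
eef_pos: [0.64, 0.1531, 0.2908]
orientation: [-3.141, -0.059, -0.002]
wrist_force: [0.4, 0.2, -0.4]
grip_width: 0.0176
grasp_force: 30.0
```

Emit:
carry_out:
  increments: [0,0,0,-0.714,-0.966,-0.5,0,0,0,0,-0.714,-0.966,0,0,0,0,0,-0.714,-0.966,0,0,0,0,0,-0.714,-0.966,0,0,0,0,0,-0.714,-0.966,0,0,0,0,0,-0.714,-0.966,0,0,0,0,0,-0.714,-0.966,0,0,0,0,0,-0.714,-0.966,0,0,0,0,0,-0.714,-0.966,0,0,0,0,0,-0.714,-0.966,0,0]

```text
time: 9.0
eef_pos: [0.4897, 0.3409, 0.3]
orientation: [-3.141, -0.059, -0.001]
wrist_force: [1.0, -0.6, 0.3]
grip_width: 0.0178
grasp_force: 30.0
```

Emit:
carry_out:
  increments: [0,0,0,0,0,0,0]

```text
time: 9.1
eef_pos: [0.4873, 0.3438, 0.3003]
orientation: [-3.138, -0.068, 0.001]
wrist_force: [-0.6, -0.3, -0.8]
grip_width: 0.0174
grasp_force: 30.0
```

Run:
```python
from h import *
st()
im=r.snapshot("wrist");cv2.imwrite("pics/w3.png",im)
```

```text
t 9.1 p [487.3 343.8 300.3] yaw 2.49 z [-0.001  0.002 -1.   ] F [-0.6 -0.3 -0.8] w 17.4 g 30.0 j7 [-0.39  0.39 -0.44  1.53  0.17  1.26 -2.38]
```

View pics/w3.png

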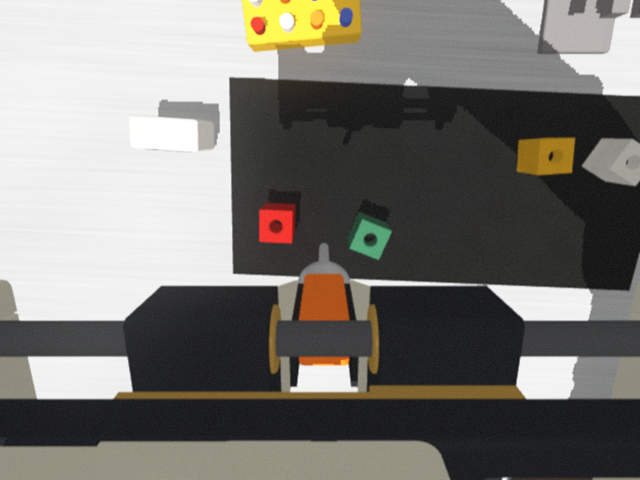

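Red's bore is at (276,226), green's at (370,239), and the pin tip at (324,244).

```bash
cat >> h.py <<'E'
HS={"red":((0,120,60),(8,255,255)),"green":((60,60,30),(90,255,255)),"yellow":((18,120,60),(32,255,255))}
def bore(im,uv,n="wrist",pose=None,s=6):
    "centroid of the dark hole near uv, and its position at the top plane"
    g=cv2.cvtColor(im,cv2.COLOR_BGR2GRAY).astype(float);u,v=map(int,uv)
    p=g[v-s:v+s+1,u-s:u+s+1];w=np.clip(np.median(p)-p-15,0,None);y,x=np.mgrid[v-s:v+s+1,u-s:u+s+1]
    c=((w*x).sum()/w.sum(),(w*y).sum()/w.sum());return np.round(c,1),np.round(at(n,c,.046,pose)*1000,1)
E
python3 - <<'E'
from h import *
im=cv2.imread("pics/w3.png")
for uv in((276,226),(370,239),(555,155)):print(bore(im,uv))
print("tip",at("wrist",(324,244),.1963)*1000);st()
E
```

```text
(array([277.9, 222.1]), array([472.1, 388.3,  46. ]))
(array([368.7, 238.5]), array([458.5, 292.7,  46. ]))
(array([550.6, 155.9]), array([550.7, 118.6,  46. ]))
tip [491.80850653 341.13016016 196.3       ]
t 9.15 p [489.  341.9 300.1] yaw 2.37 z [ 0.     0.001 -1.   ] F [-0.7  0.  -1.1] w 17.8 g 30.0 j7 [-0.39  0.39 -0.44  1.53  0.17  1.26 -2.38]
```

Run:
```python
from h import *
for uv in((276,226),(370,239),(555,155.5),(632,162)):print(at("wrist",uv,.046)*1000)
im=cv2.imread("pics/w3.png");cv2.imwrite("pics/c4.png",cv2.resize(im[190:275,250:400],None,fx=5.3,fy=5.3,interpolation=cv2.INTER_CUBIC))
```

```text
[467.82867538 390.24931244  46.        ]
[458.01145604 291.37841228  46.        ]
[551.24027715 114.27733194  46.        ]
[548.18499502  36.4510581   46.        ]
```

View pics/c4.png

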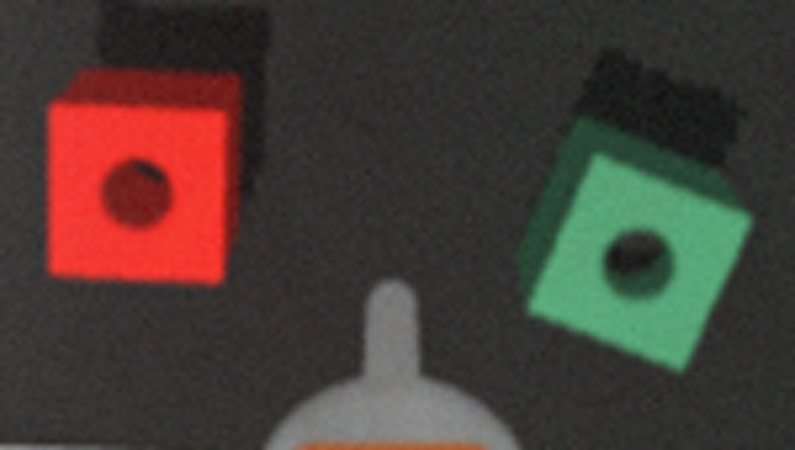

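Emit:
carry_out:
  increments: [0,0,0,-0.325,-0.823,0,0,0,0,0,-0.325,-0.823,0,0,0,0,0,-0.325,-0.823,0,0,0,0,0,0,0,1,0,0,0,0,0,0,1,0,0,0,0,0,0,1,0,0,0,0,0,0,1,0,0,0,0,0,0,1,0,0,0,0,0,0,1,0,0,0,0,0,0,0.75,0]

```text
time: 10.15
eef_pos: [0.4699, 0.3875, 0.1632]
orientation: [3.14, 0.057, -0.0]
wrist_force: [-0.1, -1.0, -0.4]
grip_width: 0.0175
grasp_force: 30.0
```

Emit:
carry_out:
  increments: [0,0,0,0,0,0,0,0,0,0,0,0,0,0]

```text
time: 10.35
eef_pos: [0.4696, 0.3886, 0.1646]
orientation: [-3.141, -0.059, -0.0]
wrist_force: [0.3, -0.7, 0.1]
grip_width: 0.0177
grasp_force: 30.0
```

Run:
```python
from h import *
st()
im=r.snapshot("wrist");cv2.imwrite("pics/c5.png",cv2.resize(im[180:320,250:400],None,fx=4,fy=4,interpolation=cv2.INTER_CUBIC))
```

```text
t 10.35 p [469.6 388.6 164.6] yaw 2.14 z [ 0.  0. -1.] F [ 0.3 -0.7  0.1] w 17.7 g 30.0 j7 [-0.49  0.52 -0.43  1.68  0.25  0.99 -2.53]
```

View pics/c5.png

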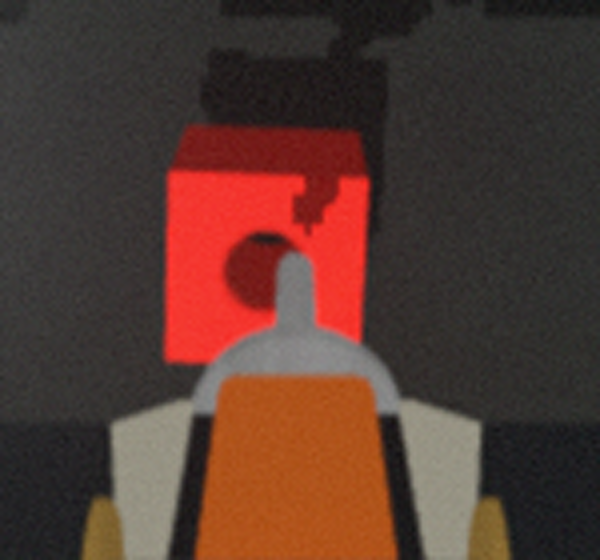

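Run:
```python
from h import *
print(at("wrist",(315.75,247.75),.046)*1000,"tip",at("wrist",(323.5,248),.0605)*1000);st()
```

```text
[465.47790227 393.70355876  46.        ] tip [469.63975185 388.44346477  60.5       ]
t 10.4 p [469.7 389.  165.1] yaw 2.15 z [ 0.001  0.001 -1.   ] F [-0.8 -1.  -0.8] w 17.7 g 30.0 j7 [-0.49  0.52 -0.43  1.68  0.25  0.99 -2.53]
```

Emit:
carry_out:
  increments: [0,0,0,-0.2,-0.25,0,0,0,0,0,0,0,0,0,0,0,0,0,0,0.5,0,0,0,0,0,0,0.5,0,0,0,0,0,0,0.3,0,0,0,0,0,0,0.15,0,0,0,0,0,0,0,0]

```text
time: 11.1
eef_pos: [0.4647, 0.3932, 0.1343]
orientation: [3.14, 0.059, -0.002]
wrist_force: [0.6, -0.2, -0.9]
grip_width: 0.0177
grasp_force: 30.0
```

Emit:
carry_out:
  increments: [0,0,0,0,0,0.1,0,0,0,0,0,0,0.1,0,0,0,0,0,0,0,0]

```text
time: 11.4
eef_pos: [0.4649, 0.3935, 0.131]
orientation: [3.141, 0.059, -0.0]
wrist_force: [-0.0, 0.2, -0.9]
grip_width: 0.0181
grasp_force: 30.0
```

Emit:
carry_out:
  increments: [0,0,0,0,0,0.1,0,0,0,0,0,0,0.1,0,0,0,0,0,0,0,0]

```text
time: 11.7
eef_pos: [0.4648, 0.3934, 0.1268]
orientation: [3.141, 0.059, -0.0]
wrist_force: [-0.7, -0.0, -0.5]
grip_width: 0.0177
grasp_force: 30.0
```

Emit:
carry_out:
  increments: [0,0,0,0,0,0.2,0,0,0,0,0,0,0.2,0,0,0,0,0,0,0.2,0,0,0,0,0,0,0.15,0,0,0,0,0,0,0,0,0,0,0,0,0,0,0,0,0,0,0,0,0,0]

```text
time: 12.4
eef_pos: [0.465, 0.3937, 0.1122]
orientation: [-3.141, -0.059, -0.0]
wrist_force: [-0.4, 0.1, -1.1]
grip_width: 0.0181
grasp_force: 30.0
```

Emit:
carry_out:
  increments: [0,0,0,0,0,-0.8,0,0,0,0,0,0,-1,0,0,0,0,0,0,-1,0,0,0,0,0,0,-0.6,0,0,0,0,0.25,0.943,0,0,0,0,0,0.25,0.943,0,0,0,0,0,0.25,0.943,0,0,0,0,0,0.25,0.943,0,0,0,0,0,0.25,0.943,0,0,0,0,0,0.25,0.943,0,0]

```text
time: 13.4
eef_pos: [0.4993, 0.2807, 0.18]
orientation: [3.141, 0.059, -0.0]
wrist_force: [-0.2, -0.2, -0.9]
grip_width: 0.0182
grasp_force: 30.0
```

Emit:
carry_out:
  increments: [0,0,0,0.25,0.943,0,0,0,0,0,0.25,0.943,0,0,0,0,0,0.25,0.943,0,0,0,0,0,0.25,0.943,0,0,0,0,0,0.25,0.943,0,0,0,0,0,0.25,0.943,0,0,0,0,0,0.25,0.943,0,0,0,0,0,0.25,0.943,0,0,0,0,0,0.25,0.943,0,0,0,0,0,0,0,0.75,0]

```text
time: 14.4
eef_pos: [0.5527, 0.1105, 0.1663]
orientation: [3.14, 0.052, 0.005]
wrist_force: [1.1, -0.8, -0.4]
grip_width: 0.0182
grasp_force: 30.0
```

Emit:
carry_out:
  increments: [0,0,0,0,0,0,0,0,0,0,0,0,0,0]

```text
time: 14.6
eef_pos: [0.5502, 0.1141, 0.1651]
orientation: [-3.141, -0.06, 0.001]
wrist_force: [0.2, -0.4, -1.4]
grip_width: 0.0174
grasp_force: 30.0
```

Run:
```python
from h import *
st()
im=r.snapshot("wrist");cv2.imwrite("pics/w4.png",im);cv2.imwrite("pics/c6.png",cv2.resize(im[150:290,250:440],None,fx=4,fy=4,interpolation=cv2.INTER_CUBIC))
```

```text
t 14.6 p [550.2 114.1 165.1] yaw 2.2 z [-0.001  0.    -1.   ] F [ 0.2 -0.4 -1.4] w 17.4 g 30.0 j7 [-0.01  0.45 -0.39  1.8   0.21  0.94 -2.03]
```

View pics/c6.png

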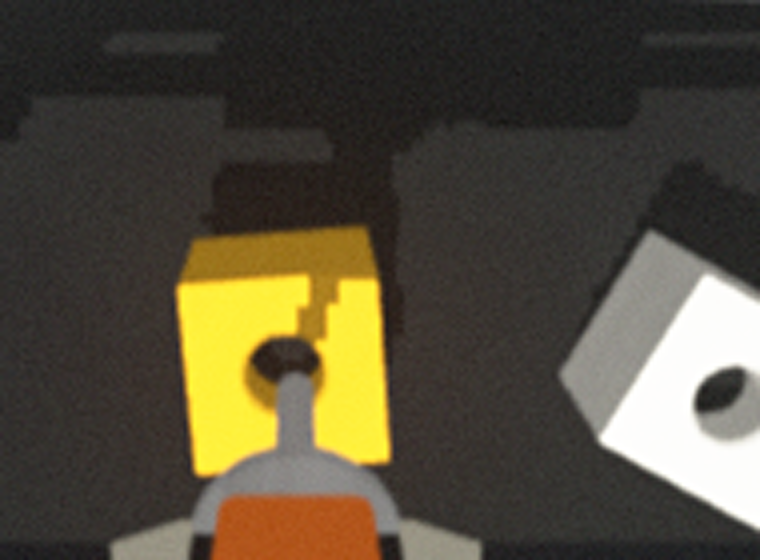

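Yellow's bore is at crop (284,373) → (321,243.3). White's is at (432.8,250.8).

Run:
```python
from h import *
print(at("wrist",(321,243.25),.046)*1000,at("wrist",(432.75,250.75),.046)*1000);st()
```

```text
[549.36349747 115.53988465  46.        ] [547.02459488  37.37492367  46.        ]
t 14.65 p [550.4 114.4 165.5] yaw 2.22 z [ 0.  0. -1.] F [ 0.9 -0.3 -0.6] w 17.7 g 30.0 j7 [-0.01  0.45 -0.39  1.8   0.21  0.94 -2.03]
```

Emit:
carry_out:
  increments: [0,0,0,-0.05,-0.055,0,0,0,0,0,0,0,0.5,0,0,0,0,0,0,0.5,0,0,0,0,0,0,0.3,0,0,0,0,0,0,0.2,0,0,0,0,0,0,0.1,0,0,0,0,0,0,0.1,0,0,0,0,0,0,0,0]

```text
time: 15.45
eef_pos: [0.5496, 0.1149, 0.1318]
orientation: [3.141, 0.059, 0.001]
wrist_force: [-2.4, -0.6, 6.6]
grip_width: 0.0177
grasp_force: 30.0
```

Emit:
carry_out:
  increments: [0,0,0,0,0,0.1,0,0,0,0,0,0,0.1,0,0,0,0,0,0,0,0]

```text
time: 15.75
eef_pos: [0.5523, 0.1151, 0.1304]
orientation: [-3.14, -0.058, -0.01]
wrist_force: [-1.3, -2.8, 24.1]
grip_width: 0.0177
grasp_force: 30.0
```

Emit:
carry_out:
  increments: [0,0,0,0,0,-0.3,0,0,0,0,0,0,-0.7,0,0,0,0,0,0,-1,0,0,0,0,0,0,-0.65,0,0,0,0,-0.43,-0.897,0,0,0,0,0,-0.43,-0.897,0,0,0,0,0,-0.43,-0.897,0,0,0,0,0,-0.43,-0.897,0,0,0,0,0,-0.43,-0.897,0,0,0,0,0,-0.43,-0.897,0,0]

```text
time: 16.75
eef_pos: [0.4935, 0.2211, 0.1806]
orientation: [-3.141, -0.059, -0.001]
wrist_force: [-0.2, 0.5, -1.3]
grip_width: 0.0175
grasp_force: 30.0
```

Emit:
carry_out:
  increments: [0,0,0,-0.43,-0.897,0,0,0,0,0,-0.43,-0.897,0,0,0,0,0,-0.43,-0.897,0,0,0,0,0,-0.43,-0.897,0,0,0,0,0,0,0,0.75,0,0,0,0,0,0,0,0,0,0,0,0,0,0,0]

```text
time: 17.45
eef_pos: [0.4569, 0.2903, 0.1653]
orientation: [3.14, 0.059, -0.001]
wrist_force: [0.7, 0.2, -1.2]
grip_width: 0.0178
grasp_force: 30.0
```

Run:
```python
from h import *
st()
im=r.snapshot("wrist");cv2.imwrite("pics/w5.png",im);cv2.imwrite("pics/c7.png",cv2.resize(im[150:290,230:420],None,fx=4,fy=4,interpolation=cv2.INTER_CUBIC))
```

```text
t 17.45 p [456.9 290.3 165.3] yaw 2.14 z [-0.    -0.001 -1.   ] F [ 0.7  0.2 -1.2] w 17.8 g 30.0 j7 [-0.33  0.42 -0.44  1.85  0.22  0.92 -2.41]
```

View pics/c7.png

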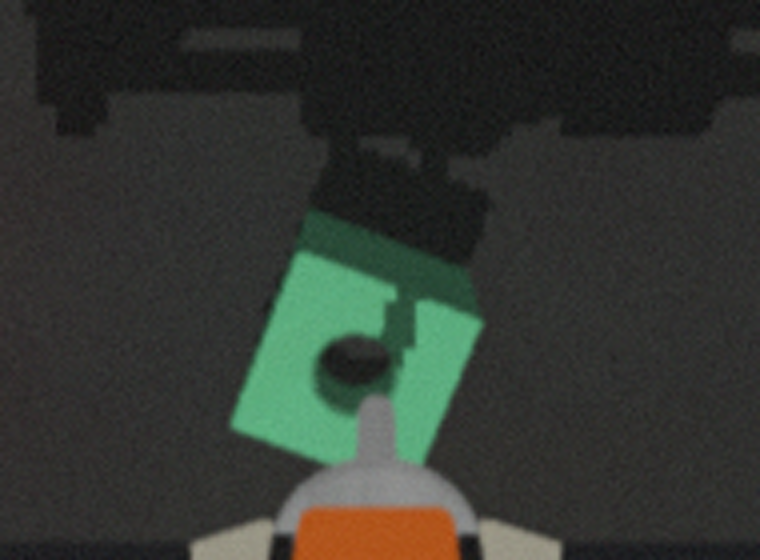

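Run:
```python
from h import *
print(at("wrist",(318.25,243.5),.046)*1000,"tip",at("wrist",(324.2,253.8),.062)*1000);st()
```

```text
[455.87802991 293.28798093  46.        ] tip [453.39852147 289.07629458  62.        ]
t 17.5 p [457.2 290.3 165.6] yaw 2.11 z [ 0. -0. -1.] F [ 1.3 -1.4 -1.2] w 17.8 g 30.0 j7 [-0.33  0.42 -0.44  1.85  0.22  0.92 -2.41]
```

Emit:
carry_out:
  increments: [0,0,0,0.13,-0.17,0,0,0,0,0,0,0,0.5,0,0,0,0,0,0,0.5,0,0,0,0,0,0,0.3,0,0,0,0,0,0,0.2,0,0,0,0,0,0,0.1,0,0,0,0,0,0,0.1,0,0,0,0,0,0,0,0]

```text
time: 18.3
eef_pos: [0.4592, 0.2944, 0.1312]
orientation: [3.141, 0.059, 0.0]
wrist_force: [0.0, 0.2, 0.3]
grip_width: 0.018
grasp_force: 30.0
```

Emit:
carry_out:
  increments: [0,0,0,0,0,0.1,0,0,0,0,0,0,0,0]

```text
time: 18.5
eef_pos: [0.46, 0.2946, 0.1306]
orientation: [-3.14, -0.059, -0.003]
wrist_force: [-1.7, -2.9, 13.7]
grip_width: 0.0179
grasp_force: 30.0
```

Emit:
carry_out:
  increments: [0,0,0,0,0,-0.3,0,0,0,0,0,0,-0.7,0,0,0,0,0,0,-1,0,0,0,0,0,0,-0.55,0,0,0,0,0.294,0.929,0,0,0,0,0,0.294,0.929,0,0,0,0,0,0.294,0.929,0,0,0,0,0,0.294,0.929,0,0,0,0,0,0.294,0.929,0,0,0,0,0,0.294,0.929,0,0]

```text
time: 19.5
eef_pos: [0.4991, 0.1835, 0.1807]
orientation: [-3.141, -0.059, -0.001]
wrist_force: [0.5, -0.3, -0.9]
grip_width: 0.0176
grasp_force: 30.0
```

Emit:
carry_out:
  increments: [0,0,0,0.294,0.929,0,0,0,0,0,0.294,0.929,0,0,0,0,0,0.294,0.929,0,0,0,0,0,0.294,0.929,0,0,0,0,0,0.294,0.929,0,0,0,0,0,0.294,0.929,0,0,0,0,0,0.294,0.929,0,0,0,0,0,0.294,0.929,0,0,0,0,0,0,0,0.75,0,0,0,0,0,0,0,0]

```text
time: 20.5
eef_pos: [0.5506, 0.0366, 0.1641]
orientation: [3.141, 0.057, -0.003]
wrist_force: [-1.2, -0.9, -0.5]
grip_width: 0.0179
grasp_force: 30.0
```

Emit:
carry_out:
  increments: [0,0,0,0,0,0,0,0,0,0,0,0,0,0]

```text
time: 20.7
eef_pos: [0.5515, 0.0382, 0.1658]
orientation: [-3.141, -0.061, -0.001]
wrist_force: [-0.8, 0.4, -0.1]
grip_width: 0.0181
grasp_force: 30.0
```

Run:
```python
from h import *
st()
im=r.snapshot("wrist");cv2.imwrite("pics/w6.png",im);cv2.imwrite("pics/c8.png",cv2.resize(im[150:290,230:420],None,fx=4,fy=4,interpolation=cv2.INTER_CUBIC))
```

```text
t 20.7 p [551.5  38.2 165.8] yaw 2.22 z [ 0.001  0.    -1.   ] F [-0.8  0.4 -0.1] w 18.1 g 30.0 j7 [ 0.11  0.43 -0.38  1.82  0.19  0.92 -1.88]
```

View pics/c8.png

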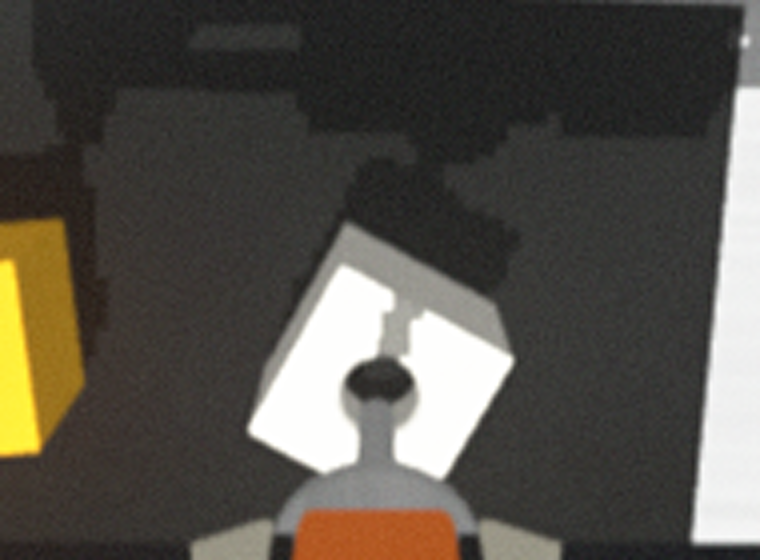

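Run:
```python
from h import *
o=st();print(at("wrist",(324.9,248),.046)*1000,"tip",at("wrist",(324,255),.062)*1000)
```

```text
t 20.75 p [551.6  38.2 165.8] yaw 2.22 z [ 0.001  0.    -1.   ] F [ 0.4 -0.4 -1. ] w 17.9 g 30.0 j7 [ 0.11  0.43 -0.38  1.82  0.19  0.92 -1.88]
[547.18543828  36.45011532  46.        ] tip [546.9367023   37.07337642  62.        ]
```

Aligned within 1 mm; go down.

Emit:
carry_out:
  increments: [0,0,0,0,0.03,0.5,0,0,0,0,0,0,0.5,0,0,0,0,0,0,0.3,0,0,0,0,0,0,0.2,0,0,0,0,0,0,0.1,0,0,0,0,0,0,0.1,0,0,0,0,0,0,0,0]

```text
time: 21.45
eef_pos: [0.5515, 0.0369, 0.1311]
orientation: [-3.141, -0.059, -0.0]
wrist_force: [0.0, 0.3, -0.8]
grip_width: 0.0177
grasp_force: 30.0
```

Emit:
carry_out:
  increments: [0,0,0,0,0,0.1,0,0,0,0,0,0,0.07,0,0,0,0,0,0,0,0]

```text
time: 21.75
eef_pos: [0.5532, 0.037, 0.1301]
orientation: [3.141, 0.059, 0.007]
wrist_force: [-2.7, -1.0, 18.9]
grip_width: 0.0181
grasp_force: 30.0
```

Emit:
carry_out:
  increments: [0,0,0,0,0,-0.4,0,0,0,0,0,0,-1,0,0,0,0,0,0,-1,0,0,0,0,0,0,-1,0,0,0,0,0,0,-1,0,0,0,0,0.972,-0.386,0,0,0,0,0,0.972,-0.386,0,0,0,0,0,0.972,-0.386,0,0,0,0,0,0.972,-0.386,0,0,0,0,0,0.972,-0.386,0,0]

```text
time: 22.75
eef_pos: [0.6477, 0.0794, 0.2158]
orientation: [3.141, 0.059, -0.0]
wrist_force: [0.6, 0.9, -0.4]
grip_width: 0.018
grasp_force: 30.0
```

Emit:
carry_out:
  increments: [0,0,0,0.972,-0.386,0,0,0,0,0,0.972,-0.386,0,0,0,0,0,0,0,0,0,0,0,0,0,0,0,0,0,0,0,0,0,0,0]

```text
time: 23.25
eef_pos: [0.6847, 0.0956, 0.2157]
orientation: [3.141, 0.059, -0.001]
wrist_force: [0.0, -0.5, 0.0]
grip_width: 0.0177
grasp_force: 30.0
```

Run:
```python
from h import *
st()
```

```text
t 23.25 p [684.7  95.6 215.7] yaw 2.15 z [-0.001 -0.    -1.   ] F [ 0.  -0.5  0. ] w 17.7 g 30.0 j7 [-0.    0.59 -0.35  1.4   0.21  1.18 -1.91]
```

Emit:
carry_out:
  increments: [0,0,0,0.05,-0.025,0.5,0,0,0,0,0,0,0.8,0,0,0,0,0,0,0.8,0,0,0,0,0,0,0.8,0,0,0,0,0,0,0.8,0,0,0,0,0,0,0.7,0,0,0,0,0,0,0.3,0,0,0,0,0,0,0.07,0,0,0,0,0,0,0,0]

```text
time: 24.15
eef_pos: [0.6865, 0.0967, 0.1205]
orientation: [-3.141, -0.059, -0.001]
wrist_force: [-0.5, 0.3, 0.1]
grip_width: 0.018
grasp_force: 30.0
```

Emit:
carry_out:
  increments: [0,0,0,0,0,0,0.5,0,0,0,0,0,0,0.5,0,0,0,0,0,0,0.5,0,0,0,0,0,0,0.5,0,0,0,0,0,0,0.5,0,0,0,0,0,0,0.5,0,0,0,0,0,-0.5,0.5,0,0,0,0,0,-1,0.5,0,0,0,0,0,-1,0.5,0,0,0,0,0,-1,0.5]

```text
time: 25.15
eef_pos: [0.6863, 0.0966, 0.1919]
orientation: [-3.141, -0.059, -0.001]
wrist_force: [0.3, 0.3, -0.1]
grip_width: 0.0456
grasp_force: 0.0
```

Run:
```python
from h import *
st();im=r.snapshot("top");cv2.imwrite("pics/top2.png",im);w=r.snapshot("wrist");cv2.imwrite("pics/w7.png",w)
for n,i in(("top",im),("wrist",w)):
  h=cv2.cvtColor(i,cv2.COLOR_BGR2HSV);m=cv2.inRange(h,(5,150,80),(16,255,255))
  k,l,s,c=cv2.connectedComponentsWithStats(m)
  for j in range(1,k):
    if s[j,4]>20:print(n,s[j],np.round(c[j],1))
```

```text
t 25.15 p [686.3  96.6 191.9] yaw 2.17 z [ 0.  0. -1.] F [ 0.3  0.3 -0.1] w 45.6 g 0.0 j7 [-0.    0.62 -0.35  1.43  0.22  1.14 -1.92]
top [189 229   6   5  22] [191.6 230.7]
wrist [  78  143  121   76 4922] [145.6 173.8]
wrist [  0 211  32  19  87] [ 15.6 219.4]
wrist [309 241  32  51 821] [325.1 257.1]
wrist [  0 244   7  14  81] [  2.7 250.3]
```

Run:
```python
from h import *
f=lambda a,b,z:np.round(at("top",(355+a/3.8,185+b/3.8),z)*1000,1)
print("white low",f(244,497,.030),f(325,497,.030),"high",f(249,97,.135),f(330,97,.135))
print("white stoptop",f(244,527,.030+.0417),f(340,527,.0717))
print("black high",f(70,110,.135+.013),f(163,110,.148),"low stop top",f(62,547,.0717),f(150,547,.0717))
# wrist bore/blocks recheck in top2
im=cv2.imread("pics/top2.png");g=cv2.cvtColor(im,cv2.COLOR_BGR2GRAY).astype(int)
for row in(225,240,260,280,300):
    print(row,g[row,364:404:1].tolist())
```

```text
white low [ 425.6 -229.7   30. ] [ 424.1 -284.9   30. ] high [ 687.8 -224.4  135. ] [ 686.3 -276.   135. ]
white stoptop [ 409.3 -221.4   71.7] [ 407.6 -284.8   71.7]
black high [ 681.2 -108.6  148. ] [ 679.5 -167.3  148. ] low stop top [ 399.3 -100.6   71.7] [ 397.8 -158.8   71.7]
225 [77, 78, 72, 74, 78, 87, 84, 75, 77, 34, 33, 36, 42, 36, 43, 37, 33, 42, 38, 41, 38, 36, 31, 37, 39, 33, 38, 35, 36, 38, 40, 33, 36, 54, 115, 137, 139, 140, 136, 136]
240 [76, 76, 76, 74, 80, 89, 87, 84, 62, 27, 34, 36, 39, 34, 34, 31, 30, 36, 33, 42, 41, 42, 43, 40, 38, 39, 40, 39, 37, 42, 38, 37, 49, 94, 142, 137, 138, 138, 139, 138]
260 [70, 71, 73, 71, 70, 89, 88, 88, 27, 32, 31, 31, 32, 29, 36, 31, 29, 30, 34, 34, 29, 29, 34, 31, 35, 36, 35, 34, 34, 33, 31, 38, 59, 91, 142, 135, 137, 139, 135, 139]
280 [73, 70, 71, 74, 73, 89, 85, 45, 23, 29, 33, 31, 26, 34, 31, 34, 32, 30, 33, 35, 30, 28, 29, 35, 28, 39, 36, 35, 31, 33, 42, 58, 91, 142, 136, 139, 135, 140, 137, 138]
300 [74, 69, 69, 69, 75, 89, 65, 26, 27, 30, 30, 33, 23, 31, 31, 21, 32, 35, 26, 36, 35, 36, 31, 30, 30, 29, 34, 35, 35, 39, 89, 137, 132, 132, 137, 131, 135, 135, 132, 135]
```

Emit:
carry_out:
  increments: [0,0,0,-0.972,-0.172,0,0.6,0,0,0,-0.972,-0.172,0,0.6,0,0,0,-0.972,-0.172,0,0.6,0,0,0,-0.972,-0.172,0,0.6,0,0,0,-0.972,-0.172,0,0.6,0,0,0,-0.972,-0.172,0,0.6,0,0,0,-0.972,-0.172,0,0.6,0,0,-0.5,0,0,0,0.6,0,0,0,0,0,0,0.6]

```text
time: 26.15
eef_pos: [0.5489, 0.1155, 0.1903]
orientation: [3.137, 0.172, -0.0]
wrist_force: [-0.8, 0.2, 0.4]
grip_width: 0.0554
grasp_force: 0.0
```

```bash
cat >> h.py <<'E'
def find(im,n="top",pose=None,z=.046,mn=25):
    h=cv2.cvtColor(im,cv2.COLOR_BGR2HSV);R_={"red":((0,150,90),(8,255,255)),"green":((60,60,60),(90,255,255)),"yellow":((20,120,110),(32,255,255)),"white":((0,0,200),(180,40,255))}
    for c,(a,b) in R_.items():
        k,l,s,ct=cv2.connectedComponentsWithStats(cv2.morphologyEx(cv2.inRange(h,a,b),cv2.MORPH_CLOSE,np.ones((7,7))))
        for j in range(1,k):
            if mn<s[j,4]<9000:
                p,sz,a_=square(l==j,n,z,pose)
                if max(sz)<60 and min(sz)>20:print(c,s[j,4],np.round(ct[j],1),p,sz,a_)
E
python3 - <<'E'
from h import *
o=st()
print("top before");find(cv2.imread("pics/top0.png"));print("top now");find(r.snapshot("top"))
o=r.get_obs();w=r.snapshot("wrist");cv2.imwrite("pics/w8.png",w);print("wrist");find(w,"wrist",o)
E
```

```text
t 26.15 p [548.9 115.5 190.3] yaw 6.26 z [-0. -0. -1.] F [-0.8  0.2  0.4] w 55.4 g 0.0 j7 [ 0.    0.42 -0.41  1.77  0.2   0.99 -1.95]
top before
red 99 [511.8 278.1] [ 517.1 -469. ] [25.6 26. ] 87.0
red 182 [179.  306.5] [467.  392.5] [31.2 34. ] 89.5
green 181 [217.3 309.4] [457.2 293.2] [34.6 34.8] 70.5
yellow 174 [285.4 271.1] [551.1 114.7] [34.1 34.1] 6.5
top now
red 99 [511.7 278.1] [ 517.1 -469. ] [25.6 26. ] 87.0
red 181 [179.  306.5] [467.  392.5] [31.2 34. ] 89.5
green 185 [217.3 309.3] [457.3 293.2] [34.6 34.8] 70.3
wrist
yellow 4413 [41.5 33.9] [664.6 319.1] [39.6 56.5] 6.1
yellow 2296 [322.7 228.7] [552.3 115.6] [41.8 34.7] 6.1
white 1748 [424.5 246.5] [547.   37.1] [34.6 34.5] 63.1
```

Emit:
carry_out:
  increments: [0,0,0,0,0,1,0.6,0,0,0,0,0,1,0.6,0,0,0,0,0,1,0.6,0,0,0,0,0,1,0.6,0,0,0,0,0,1,0.6,0,0,0,0,0,1,0.6,0,0,0,0,0,1,0.6,0,0,0,0,0,0.67,0.6,0,0,0,0,0,0,0.6]

```text
time: 27.15
eef_pos: [0.5485, 0.115, 0.0351]
orientation: [3.136, 0.167, -0.005]
wrist_force: [0.2, -0.3, 0.1]
grip_width: 0.055
grasp_force: 0.0
```

Emit:
carry_out:
  increments: [0,0,0,0,0,0,0,0,0,0,0,0,0,0,0,0,0,0,0,0,0,0,0,0,0,0,0,0,0,0,0,0,0,0,0,0,0,0,0,0,0,0]

```text
time: 27.75
eef_pos: [0.55, 0.1156, 0.0378]
orientation: [-3.137, -0.169, -0.002]
wrist_force: [-0.4, -0.4, 6.5]
grip_width: 0.0337
grasp_force: 30.0
```

Emit:
carry_out:
  increments: [0,0,0,0,0,-0.5,0,0,0,0,0,0,-1,0,0,0,0,0,0,-1,0,0,0,0,0,0,-1,0,0,0,0,0,0,-1,0,0,0,0,0,0,-1,0,0,0,0.99,0,0,-1,0,0,0,0,-0.314,0.9616,-0.6,0,0,0,0,-0.314,0.9616,0,0,0,0,0,-0.314,0.9616,0,0]

```text
time: 28.75
eef_pos: [0.5284, 0.0579, 0.1799]
orientation: [3.141, -0.047, 0.001]
wrist_force: [0.1, 0.2, -1.5]
grip_width: 0.0338
grasp_force: 30.0
```

Emit:
carry_out:
  increments: [0,0,0,-0.314,0.9616,0,0,0,0,0,-0.314,0.9616,0,0,0,0,0,-0.314,0.9616,0,0,0,0,0,-0.314,0.9616,0,0,0,0,0,-0.314,0.9616,0,0,0,0,0,-0.314,0.9616,0,0,0,0,0,-0.314,0.9616,0,0,0,0,0,-0.314,0.9616,0,0,0,0,0,-0.314,0.9616,0,0,0,0,0,-0.314,0.9616,0,0]

```text
time: 29.75
eef_pos: [0.4595, -0.1325, 0.1795]
orientation: [3.141, -0.048, 0.0]
wrist_force: [1.0, 0.5, -1.9]
grip_width: 0.0339
grasp_force: 30.0
```

Emit:
carry_out:
  increments: [0,1,0,0,0,0,0,0,1,0,0,0,0,0,0,0.75,0,0,0,0,0,0,0,0,0,0,0,0,0,0,0,0,0,0,0]

```text
time: 30.25
eef_pos: [0.4598, -0.1321, 0.1794]
orientation: [3.078, -0.048, 0.595]
wrist_force: [0.9, 0.5, -0.6]
grip_width: 0.0337
grasp_force: 30.0
```

Run:
```python
from h import *
st();o=r.get_obs();w=r.snapshot("wrist");cv2.imwrite("pics/w9.png",w)
```

```text
t 30.25 p [ 459.8 -132.1  179.4] yaw -1.79 z [ 0.372 -0.012 -0.928] F [ 0.9  0.5 -0.6] w 33.7 g 30.0 j7 [ 0.58  0.14 -0.4   2.27 -0.02  0.36 -1.38]
```

View pics/w9.png

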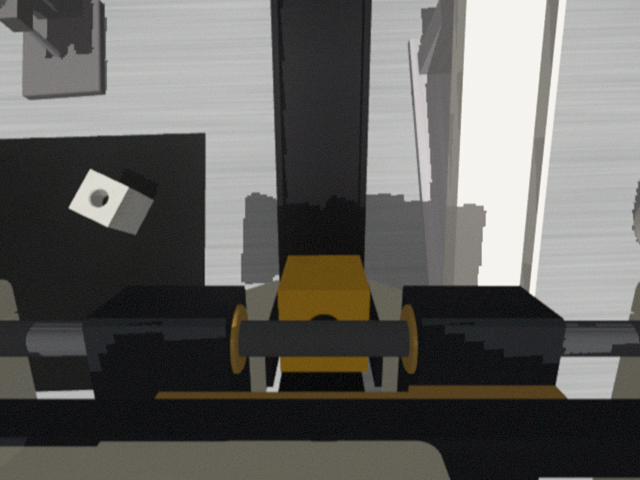

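Block is centred over the lane. The j6 limit is near, so I'll release farther up the slope.

Emit:
carry_out:
  increments: [0,0,0,0.98,0,0.394,0,0,0,0,0.98,0,0.394,0,0,0,0,0.98,0,0.394,0,0,0,0,0.98,0,0.394,0,0,0,0,-0.25,0,0.62,0,0,0,0,-0.25,0,0.62,0,0,0,0,-0.25,0,0.62,0,0,0,0,-0.25,0,0.62,0,0,0,0,0,0,0,0]

```text
time: 31.2
eef_pos: [0.5451, -0.1339, 0.124]
orientation: [3.08, -0.045, 0.592]
wrist_force: [-0.0, -0.2, -1.5]
grip_width: 0.0338
grasp_force: 30.0
```

Run:
```python
from h import *
st()
```

```text
t 31.2 p [ 545.1 -133.9  124. ] yaw -1.69 z [ 0.371 -0.01  -0.929] F [-0.  -0.2 -1.5] w 33.8 g 30.0 j7 [ 0.4   0.35 -0.27  2.17  0.15  0.26 -1.58]
```

Emit:
carry_out:
  increments: [0,0,0,0,0,0.1,0,0,0,0,0,0,0.1,0,0,0,0,0,0,0,0]

```text
time: 31.5
eef_pos: [0.5468, -0.1346, 0.1223]
orientation: [3.077, -0.047, 0.599]
wrist_force: [-0.5, 0.2, -1.7]
grip_width: 0.0339
grasp_force: 30.0
```

Emit:
carry_out:
  increments: [0,0,0,0,0,0.1,0,0,0,0,0,0,0,0,0,0,0,0,0,0,0]

```text
time: 31.8
eef_pos: [0.5469, -0.1347, 0.1202]
orientation: [3.078, -0.047, 0.598]
wrist_force: [-0.8, -0.8, -1.3]
grip_width: 0.034
grasp_force: 30.0
```

Emit:
carry_out:
  increments: [0,0,0,0,0,0.1,0,0,0,0,0,0,0,0,0,0,0,0,0,0,0]

```text
time: 32.1
eef_pos: [0.5476, -0.1348, 0.1195]
orientation: [3.077, -0.047, 0.6]
wrist_force: [-11.5, 1.5, 18.8]
grip_width: 0.0337
grasp_force: 30.0
```

Emit:
carry_out:
  increments: [0,0,0,0,0,-0.06,0,0,0,0,0,0,0,0.7,0,0,0,0,0,0,0.7,0,0,0,0,0,0,0.7,0,0,0,0,0,0,0.7,0,0,0,0,0,-0.5,0.7,0,0,0,0,0,-1,0.7,0,0,0,0,0,-1,0.7,0,0,0,0,0,-1,0.7]

```text
time: 33.0
eef_pos: [0.5204, -0.1336, 0.1853]
orientation: [3.078, -0.047, 0.598]
wrist_force: [0.7, -0.3, 0.2]
grip_width: 0.0644
grasp_force: 0.0
```

Run:
```python
from h import *
st();w=r.snapshot("side");cv2.imwrite("pics/s2.png",w);t=r.snapshot("top");cv2.imwrite("pics/top3.png",t)
for n,i in(("side",w),("top",t)):
  h=cv2.cvtColor(i,cv2.COLOR_BGR2HSV);m=cv2.inRange(h,(18,120,60),(32,255,255))
  k,l,s,c=cv2.connectedComponentsWithStats(m)
  for j in range(1,k):
    if s[j,4]>60:print(n,s[j],np.round(c[j],1), at(n,c[j],.06)*1000)
```

```text
t 33.0 p [ 520.4 -133.6  185.3] yaw -1.74 z [ 0.374 -0.011 -0.927] F [ 0.7 -0.3  0.2] w 64.4 g 0.0 j7 [ 0.51  0.22 -0.36  2.15  0.07  0.4  -1.49]
side [395 214  25  24 358] [407.3 225.5] [ 427.01699074 -127.12378821   60.        ]
side [ 167  326   52   60 1223] [193.5 357.4] [650.02282766 388.45910484  60.        ]
top [166 215  46  26 667] [189.1 227.9] [669.28538322 360.57607502  60.        ]
```

Emit:
carry_out:
  increments: [0,-1,0,0,0,0,0.6,0,-1,0,0,0,0,0.6,0,-0.75,0,0,0,0,0.6,0,0,0,0.119,-0.95,0,0.6,0,0,0,0.119,-0.95,0,0.6,0,0,0,0.119,-0.95,0,0.6,0,0,0,0.119,-0.95,0,0.6,0,0,0,0.119,-0.95,0,0.6,0,0,0,0.119,-0.95,0,0.6,0,0,0,0.119,-0.95,0,0.6]

```text
time: 34.1
eef_pos: [0.5416, -0.0006, 0.1838]
orientation: [3.141, -0.048, -0.001]
wrist_force: [-0.3, -0.4, 0.0]
grip_width: 0.0551
grasp_force: 0.0
```

Emit:
carry_out:
  increments: [0,0,0,0.119,-0.95,0,0.6,0,0,0,0.119,-0.95,0,0.6,0,0,0.7875,0,0,0,0.6,0,0,0.7875,0,0,0,0.6,0,0,0.7875,0,0,0,0.6,0,0,0.7875,0,0,0,0.6,0,0,0,0,0,0,0.6,0,0,0,0,0,0,0.6]

```text
time: 34.9
eef_pos: [0.5475, 0.0365, 0.1839]
orientation: [3.056, -0.727, -0.0]
wrist_force: [0.2, 0.1, 0.0]
grip_width: 0.0554
grasp_force: 0.0
```

Run:
```python
from h import *
o=st();w=r.snapshot("wrist");cv2.imwrite("pics/w10.png",w);find(w,"wrist",o)
find(r.snapshot("top"))
```

```text
t 34.9 p [547.5  36.5 183.9] yaw -26.76 z [-0. -0. -1.] F [0.2 0.1 0. ] w 55.4 g 0.0 j7 [ 0.02  0.39 -0.25  1.82  0.11  0.95 -2.31]
yellow 1042 [62.2 77.6] [722.6 142.4] [21.7 21.1] 2.5
white 2318 [201.3  29.6] [706.   44.3] [57.7 23.9] 10.8
white 868 [12.1 70. ] [746.7 159.3] [24.3 43.5] 50.9Traceback (most recent call last):
  File "<stdin>", line 2, in <module>
  File "h.py", line 34, in find
    p,sz,a_=square(l==j,n,z,pose)
            ~~~~~~^^^^^^^^^^^^^^^
  File "h.py", line 17, in square
    p=np.array([at(n,q[0],z,pose)[:2] for q in max(cs,key=len)],np.float32)*1000
                ~~^^^^^^^^^^^^^^^
  File "h.py", line 12, in at
    o,d=ray(n,uv,pose);return o+d*(z-o[2])/d[2]
        ~~~^^^^^^^^^^^
  File "h.py", line 5, in ray
    c=r.calibration(n)
ValueError: time passes only in moves, steps and waits
```

Run:
```python
from h import *
o=r.get_obs();w=cv2.imread("pics/w10.png");h=cv2.cvtColor(w,cv2.COLOR_BGR2HSV)
m=cv2.inRange(h,(0,0,170),(180,50,255));m[285:]=0
k,l,s,c=cv2.connectedComponentsWithStats(m)
for j in range(1,k):
    if s[j,4]>200:
        print(s[j],c[j].round(1))
        if 230<c[j][0]<420 and s[j,4]<6000:print(square(l==j,"wrist",.046,o))
```

```text
[  30    0  122   83 3484] [79.7 25.3]
[ 157    0   78   73 2713] [198.3  30.2]
[428   0  26  32 427] [441.1  12.4]
[  0  23  38  68 894] [12.6 70.7]
[    0    90   250   195 28129] [ 87.3 180.6]
[629 153  11 116 675] [635.8 225.2]
[ 382  158   86  127 3563] [428.7 227.6]
[ 299  213   48   47 1957] [322.8 236. ]
(array([547. ,  36.5]), array([34.8, 35.1]), 63.3)
```

Emit:
carry_out:
  increments: [0,0,0,0,0,1,0.6,0,0,0,0,0,1,0.6,0,0,0,0,0,1,0.6,0,0,0,0,0,1,0.6,0,0,0,0,0,1,0.6,0,0,0,0,0,1,0.6,0,0,0,0,0,1,0.6,0,0,0,0,0,0.35,0.6,0,0,0,0,0,0,0.6]

```text
time: 35.85
eef_pos: [0.547, 0.0364, 0.0364]
orientation: [3.055, -0.73, -0.003]
wrist_force: [-0.7, 0.2, -0.1]
grip_width: 0.055
grasp_force: 0.0
```

Emit:
carry_out:
  increments: [0,0,0,0,0,0,0,0,0,0,0,0,0,0,0,0,0,0,0,0,0,0,0,0,0,0,0,0,0,0,0,0,0,0,0,0,0,0,0,0,0,0]

```text
time: 36.45
eef_pos: [0.5482, 0.0365, 0.038]
orientation: [-3.055, 0.732, -0.002]
wrist_force: [-0.7, -0.1, 6.9]
grip_width: 0.0339
grasp_force: 30.0
```

Emit:
carry_out:
  increments: [0,0,0,0,0,-0.5,0,0,0,0,0,0,-1,0,0,0,0,0,0,-1,0,0,0,-0.7875,0,0,-1,0,0,0,-0.7875,0,0,-1,0,0,0,-0.7875,0,0,-1,0,0,0,-0.7875,0,0,-1,0,0,0,0,0.011,0.947,-0.6,0,0,0,0,0.011,0.947,0,0,0,0,0,0.011,0.947,0,0]

```text
time: 37.45
eef_pos: [0.5465, -0.021, 0.1803]
orientation: [3.141, -0.048, 0.002]
wrist_force: [0.2, -1.1, -0.6]
grip_width: 0.0336
grasp_force: 30.0
```

Emit:
carry_out:
  increments: [0,0,0,0.011,0.947,0,0,0,0,0,0.011,0.947,0,0,0,0,0,0.011,0.947,0,0,0,0,0,0.011,0.947,0,0,0,0,0,0.011,0.947,0,0,0,0,0,0.011,0.947,0,0,0,1,0,0,0,0,0,0,1,0,0,0,0,0,0,0.75,0,0,0,0,0,0,0,0,0,0,0,0]

```text
time: 38.45
eef_pos: [0.5403, -0.1343, 0.1782]
orientation: [3.077, -0.049, 0.595]
wrist_force: [-0.4, -1.4, -1.5]
grip_width: 0.0337
grasp_force: 30.0
```

Run:
```python
from h import *
st()
```

```text
t 38.45 p [ 540.3 -134.3  178.2] yaw -1.8 z [ 0.372 -0.013 -0.928] F [-0.4 -1.4 -1.5] w 33.7 g 30.0 j7 [ 0.5   0.26 -0.37  2.12  0.13  0.4  -1.56]
```

Emit:
carry_out:
  increments: [0,0,0,-0.2,0,0.66,0,0,0,0,-0.2,0,0.66,0,0,0,0,-0.2,0,0.66,0,0,0,0,-0.185,0,0.65,0,0,0,0,0,0,0.25,0,0,0,0,0,0,0,0]

```text
time: 39.05
eef_pos: [0.5522, -0.1341, 0.1202]
orientation: [3.078, -0.046, 0.595]
wrist_force: [-0.5, -0.6, -0.4]
grip_width: 0.0337
grasp_force: 30.0
```

Emit:
carry_out:
  increments: [0,0,0,0,0,0,0,0,0,0,0,0,0,0.7,0,0,0,0,0,0,0.7,0,0,0,0,0,0,0.7,0,0,0,0,0,0,0.7,0,0,0,0,0,-0.5,0.7,0,0,0,0,0,-1,0.7,0,0,0,0,0,-1,0.7,0,0,0,0,0,-1,0.7]

```text
time: 39.95
eef_pos: [0.5245, -0.1332, 0.186]
orientation: [3.078, -0.047, 0.598]
wrist_force: [0.1, -0.1, -0.1]
grip_width: 0.0646
grasp_force: 0.0
```

Run:
```python
from h import *
st();w=r.snapshot("side");t=r.snapshot("top");cv2.imwrite("pics/s3.png",w);cv2.imwrite("pics/top4.png",t)
w=w[150:280,350:450];t2=t
for a,b,c in(((18,120,60),(32,255,255),"y"),((0,0,140),(180,60,255),"w")):
  k,l,s,ct=cv2.connectedComponentsWithStats(cv2.inRange(cv2.cvtColor(w,cv2.COLOR_BGR2HSV),a,b))
  for j in range(1,k):
    if s[j,4]>60:print(c,s[j],np.round(ct[j]+[350,150],1),at("side",ct[j]+[350,150],.07)*1000)
find(t)
```

```text
t 39.95 p [ 524.5 -133.2  186. ] yaw -1.74 z [ 0.374 -0.012 -0.927] F [ 0.1 -0.1 -0.1] w 64.6 g 0.0 j7 [ 0.54  0.23 -0.41  2.14  0.11  0.41 -1.53]
y [ 45  64  25  24 321] [408. 226.] [ 422.90978207 -117.99931815   70.        ]
w [  0   0  20  10 134] [359.7 153.3] [ 636.67622538 -287.18308021   70.        ]
w [  49    0   51   72 1896] [433.3 180.2] [ 428.05241378 -291.8958822    70.        ]
w [ 43  23  36  31 447] [410.2 187.8] [ 468.29510647 -236.61360916   70.        ]
w [42 60 14 12 65] [398.1 215.3] [ 456.81622128 -136.90420193   70.        ]
w [   0   81  100   49 2234] [397.5 258.9] [405.06037226 -18.47857834  70.        ]
red 99 [511.8 278.2] [ 517.1 -469. ] [25.6 26. ] 87.0
red 182 [179.  306.5] [467.  392.5] [31.2 34. ] 89.5
green 186 [235.6 315.9] [439.  246.1] [34.5 35.1] 72.7
```

Emit:
carry_out:
  increments: [0,-1,0,0,0,0,0.6,0,-1,0,0,0,0,0.6,0,-0.75,0,0,0,0,0.6,0,0,0,-0.258,-0.991,0,0.6,0,0,0,-0.258,-0.991,0,0.6,0,0,0,-0.258,-0.991,0,0.6,0,0,0,-0.258,-0.991,0,0.6,0,0,0,-0.258,-0.991,0,0.6,0,0,0,-0.258,-0.991,0,0.6,0,0,0,-0.258,-0.991,0,0.6]

```text
time: 41.05
eef_pos: [0.4929, 0.0071, 0.1845]
orientation: [3.141, -0.048, -0.001]
wrist_force: [0.3, -0.1, 0.1]
grip_width: 0.0554
grasp_force: 0.0
```

Emit:
carry_out:
  increments: [0,0,0,-0.258,-0.991,0,0.6,0,0,0,-0.258,-0.991,0,0.6,0,0,0,-0.258,-0.991,0,0.6,0,0,0,-0.258,-0.991,0,0.6,0,0,0,-0.258,-0.991,0,0.6,0,0,0,-0.258,-0.991,0,0.6,0,0,0,-0.258,-0.991,0,0.6,0,0,0,-0.258,-0.991,0,0.6,0,0,0,-0.258,-0.991,0,0.6,0,0,0,-0.258,-0.991,0,0.6]

```text
time: 42.05
eef_pos: [0.4475, 0.2067, 0.1845]
orientation: [3.141, -0.048, -0.0]
wrist_force: [0.4, -0.1, 0.4]
grip_width: 0.0553
grasp_force: 0.0
```

Emit:
carry_out:
  increments: [0,0,0,-0.258,-0.991,0,0.6,0,0,0,-0.258,-0.991,0,0.6,0,0,-0.93,0,0,0,0.6,0,0,-0.93,0,0,0,0.6,0,0,-0.93,0,0,0,0.6,0,0,-0.93,0,0,0,0.6,0,0,-0.93,0,0,0,0.6,0,0,-0.93,0,0,0,0.6,0,0,-0.93,0,0,0,0.6,0,0,-0.93,0,0,0,0.6]

```text
time: 43.05
eef_pos: [0.4387, 0.2458, 0.1845]
orientation: [2.747, 1.524, -0.0]
wrist_force: [0.0, 1.0, -0.5]
grip_width: 0.0548
grasp_force: 0.0
```

Emit:
carry_out:
  increments: [0,0,-0.93,0,0,0,0.6,0,0,-0.93,0,0,0,0.6,0,0,0,0,0,0,0.6,0,0,0,0,0,0,0.6]

```text
time: 43.45
eef_pos: [0.4387, 0.2459, 0.1845]
orientation: [-2.535, -1.855, 0.001]
wrist_force: [0.4, 0.3, 0.2]
grip_width: 0.0552
grasp_force: 0.0
```

Run:
```python
from h import *
o=st();w=r.snapshot("wrist");cv2.imwrite("pics/w11.png",w);find(w,"wrist",o)
```

```text
t 43.45 p [438.7 245.9 184.5] yaw 72.41 z [-0. -0. -1.] F [0.4 0.3 0.2] w 55.2 g 0.0 j7 [-0.01  0.42 -0.79  1.89  0.35  0.98 -1.27]
red 2875 [297.4  25.1] [465.6 386. ] [36.8 35.4] 89.3
green 2299 [322.2 229.4] [438.6 250.2] [40.9 34.1] 72.5
yellow 2763 [587.3  22.7] [646.5 325.9] [30.3 58.9] 72.4
```

Emit:
carry_out:
  increments: [0,0,0,0.03,0,1,0.6,0,0,0,0,0,1,0.6,0,0,0,0,0,1,0.6,0,0,0,0,0,1,0.6,0,0,0,0,0,1,0.6,0,0,0,0,0,1,0.6,0,0,0,0,0,1,0.6,0,0,0,0,0,0.37,0.6,0,0,0,0,0,0,0.6]

```text
time: 44.4
eef_pos: [0.4384, 0.2463, 0.0367]
orientation: [2.532, 1.86, -0.003]
wrist_force: [-0.1, 0.5, 0.4]
grip_width: 0.055
grasp_force: 0.0
```

Emit:
carry_out:
  increments: [0,0,0,0,0,0,0,0,0,0,0,0,0,0,0,0,0,0,0,0,0,0,0,0,0,0,0,0,0,0,0,0,0,0,0,0,0,0,0,0,0,0]

```text
time: 45.0
eef_pos: [0.4393, 0.2468, 0.0381]
orientation: [2.531, 1.86, 0.002]
wrist_force: [-1.3, -1.8, 7.4]
grip_width: 0.0336
grasp_force: 30.0
```

Emit:
carry_out:
  increments: [0,0,0,0,0,-0.5,0,0,0,0,0,0,-1,0,0,0,0,0,0,-1,0,0,0,0.93,0,0,-1,0,0,0,0.93,0,0,-1,0,0,0,0.93,0,0,-1,0,0,0,0.93,0,0,-1,0,0,0,0.93,0,0,-1,0,0,0,0.93,0,0,0,0,0,0,0.93,0,0,0,0]

```text
time: 46.0
eef_pos: [0.439, 0.2468, 0.1887]
orientation: [-3.092, -0.553, -0.002]
wrist_force: [0.5, -0.3, -0.9]
grip_width: 0.0336
grasp_force: 30.0
```

Emit:
carry_out:
  increments: [0,0,0.93,0,0,0,0,0,0,0.93,0,0,0,0,0,0,0.92,0,0,0,0,0,0,0,0.308,0.993,0,0,0,0,0,0.308,0.993,0,0,0,0,0,0.308,0.993,0,0,0,0,0,0.308,0.993,0,0,0,0,0,0.308,0.993,0,0,0,0,0,0.308,0.993,0,0,0,0,0,0.308,0.993,0,0]

```text
time: 47.0
eef_pos: [0.4777, 0.1057, 0.188]
orientation: [-3.141, 0.045, 0.0]
wrist_force: [-0.2, -0.4, -0.8]
grip_width: 0.034
grasp_force: 30.0
```

Emit:
carry_out:
  increments: [0,0,0,0.308,0.993,0,0,0,0,0,0.308,0.993,0,0,0,0,0,0.308,0.993,0,0,0,0,0,0.308,0.993,0,0,0,0,0,0.308,0.993,0,0,0,0,0,0.308,0.993,0,0,0,0,0,0.308,0.993,0,0,0,0,0,0.308,0.993,0,0,0,0,0,0.308,0.993,0,0,0,0,0,0.308,0.993,0,0]

```text
time: 48.0
eef_pos: [0.5336, -0.0945, 0.188]
orientation: [-3.141, 0.045, -0.0]
wrist_force: [-0.2, -0.6, -1.0]
grip_width: 0.0336
grasp_force: 30.0
```

Emit:
carry_out:
  increments: [0,0,0,0.308,0.993,0,0,0,0,0,0.308,0.993,0,0,0,1,0,0,0,0,0,0,1,0,0,0,0,0,0,0.75,0,0,0,0,0,0,0,0,0,0,0,0,0,0,0,0,0,0,0]

```text
time: 48.7
eef_pos: [0.5444, -0.1342, 0.188]
orientation: [3.078, -0.046, 0.595]
wrist_force: [0.6, -0.3, -0.9]
grip_width: 0.0341
grasp_force: 30.0
```

Run:
```python
from h import *
st()
```

```text
t 48.7 p [ 544.4 -134.2  188. ] yaw -1.7 z [ 0.373 -0.011 -0.928] F [ 0.6 -0.3 -0.9] w 34.1 g 30.0 j7 [ 0.51  0.25 -0.38  2.1   0.12  0.43 -1.55]
```

Emit:
carry_out:
  increments: [0,0,0,-0.185,0,0.7,0,0,0,0,-0.185,0,0.7,0,0,0,0,-0.185,0,0.7,0,0,0,0,-0.185,0,0.6,0,0,0,0,-0.185,0,0.49,0,0,0,0,0,0,0,0,0,0,0,0,0,0,0]

```text
time: 49.4
eef_pos: [0.5526, -0.134, 0.1213]
orientation: [3.078, -0.044, 0.597]
wrist_force: [0.0, 0.4, -0.8]
grip_width: 0.0338
grasp_force: 30.0
```

Emit:
carry_out:
  increments: [0,0,0,0,0,0,0,0,0,0,0,0,0,0.7,0,0,0,0,0,0,0.7,0,0,0,0,0,0,0.7,0,0,0,0,0,0,0.7,0,0,0,0,0,-0.5,0.7,0,0,0,0,0,-1,0.7,0,0,0,0,0,-1,0.7,0,0,0,0,0,-1,0.7]

```text
time: 50.3
eef_pos: [0.5248, -0.1333, 0.1874]
orientation: [3.078, -0.044, 0.598]
wrist_force: [0.1, -1.4, 0.7]
grip_width: 0.0643
grasp_force: 0.0
```

Run:
```python
from h import *
st();w=r.snapshot("side");t=r.snapshot("top");cv2.imwrite("pics/s4.png",w);cv2.imwrite("pics/top5.png",t)
w=w[150:280,350:450]
for a,b,c in(((18,120,60),(32,255,255),"y"),((55,50,30),(95,255,255),"g")):
  k,l,s,ct=cv2.connectedComponentsWithStats(cv2.inRange(cv2.cvtColor(w,cv2.COLOR_BGR2HSV),a,b))
  for j in range(1,k):
    if s[j,4]>40:print(c,s[j],np.round(ct[j]+[350,150],1),at("side",ct[j]+[350,150],.08)*1000)
find(t)
```

```text
t 50.3 p [ 524.8 -133.3  187.4] yaw -1.65 z [ 0.374 -0.011 -0.927] F [ 0.1 -1.4  0.7] w 64.3 g 0.0 j7 [ 0.55  0.23 -0.41  2.14  0.11  0.41 -1.53]
y [ 45  64  25  24 322] [408.  226.1] [ 420.92519729 -109.41704903   80.        ]
g [ 23  47  24  24 314] [384.1 208.1] [ 492.59575111 -132.06941877   80.        ]
red 99 [511.8 278.2] [ 517.2 -467.7] [28.4 25.7] 88.4
red 181 [179.  306.5] [467.  392.5] [31.2 34. ] 89.5
```

Emit:
carry_out:
  increments: [0,-1,0,0,0,0,0.6,0,-1,0,0,0,0,0.6,0,-0.75,0,0,0,0,0.6,0,0,0,-0.137,-0.972,0,0.6,0,0,0,-0.137,-0.972,0,0.6,0,0,0,-0.137,-0.972,0,0.6,0,0,0,-0.137,-0.972,0,0.6,0,0,0,-0.137,-0.972,0,0.6,0,0,0,-0.137,-0.972,0,0.6,0,0,0,-0.137,-0.972,0,0.6]

```text
time: 51.4
eef_pos: [0.5099, 0.0039, 0.1859]
orientation: [3.141, -0.046, -0.0]
wrist_force: [0.2, 0.9, -0.3]
grip_width: 0.0555
grasp_force: 0.0
```

Emit:
carry_out:
  increments: [0,0,0,-0.137,-0.972,0,0.6,0,0,0,-0.137,-0.972,0,0.6,0,0,0,-0.137,-0.972,0,0.6,0,0,0,-0.137,-0.972,0,0.6,0,0,0,-0.137,-0.972,0,0.6,0,0,0,-0.137,-0.972,0,0.6,0,0,0,-0.137,-0.972,0,0.6,0,0,0,-0.137,-0.972,0,0.6,0,0,0,-0.137,-0.972,0,0.6,0,0,0,-0.137,-0.972,0,0.6]

```text
time: 52.4
eef_pos: [0.4882, 0.1989, 0.1859]
orientation: [3.141, -0.046, -0.0]
wrist_force: [0.1, -0.5, 0.1]
grip_width: 0.0548
grasp_force: 0.0
```

Emit:
carry_out:
  increments: [0,0,0,-0.137,-0.972,0,0.6,0,0,0,-0.137,-0.972,0,0.6,0,0,0,-0.137,-0.972,0,0.6,0,0,0,-0.137,-0.972,0,0.6,0,0,0,-0.137,-0.972,0,0.6,0,0,0,-0.137,-0.972,0,0.6,0,0,0,-0.137,-0.972,0,0.6,0,0,0,-0.137,-0.972,0,0.6,0,0,0,-0.137,-0.972,0,0.6,0,0,0,-0.137,-0.972,0,0.6]

```text
time: 53.4
eef_pos: [0.4666, 0.394, 0.1857]
orientation: [3.141, -0.046, -0.0]
wrist_force: [0.5, 0.0, 1.0]
grip_width: 0.0552
grasp_force: 0.0
```

Emit:
carry_out:
  increments: [0,0,-0.2,0,0,0,0.6,0,0,0,0,0,0,0.6,0,0,0,0,0,0,0.6]

```text
time: 53.7
eef_pos: [0.4672, 0.3922, 0.1858]
orientation: [3.14, -0.004, -0.0]
wrist_force: [0.4, -0.4, 0.2]
grip_width: 0.0552
grasp_force: 0.0
```

Run:
```python
from h import *
o=st();w=r.snapshot("wrist");cv2.imwrite("pics/w12.png",w);find(w,"wrist",o)
```

```text
t 53.7 p [467.2 392.2 185.8] yaw -0.15 z [-0.    -0.001 -1.   ] F [ 0.4 -0.4  0.2] w 55.2 g 0.0 j7 [-0.46  0.51 -0.47  1.65  0.26  1.04 -2.59]
red 2537 [321.1 232.2] [468.9 393.1] [35.  41.3] 89.9
```

Emit:
carry_out:
  increments: [0,0,0,-0.08,-0.05,1,0.6,0,0,0,0,0,1,0.6,0,0,0,0,0,1,0.6,0,0,0,0,0,1,0.6,0,0,0,0,0,1,0.6,0,0,0,0,0,1,0.6,0,0,0,0,0,1,0.6,0,0,0,0,0,0.44,0.6,0,0,0,0,0,0,0.6]

```text
time: 54.65
eef_pos: [0.4649, 0.3932, 0.0364]
orientation: [3.14, -0.003, -0.002]
wrist_force: [0.0, 0.3, -0.0]
grip_width: 0.0552
grasp_force: 0.0
```

Emit:
carry_out:
  increments: [0,0,0,0,0,0,0,0,0,0,0,0,0,0,0,0,0,0,0,0,0,0,0,0,0,0,0,0,0,0,0,0,0,0,0,0,0,0,0,0,0,0]

```text
time: 55.25
eef_pos: [0.4656, 0.3947, 0.0383]
orientation: [-3.141, 0.002, -0.002]
wrist_force: [-1.4, -1.0, 6.7]
grip_width: 0.0341
grasp_force: 30.0
```

Emit:
carry_out:
  increments: [0,0,0,0,0,-0.5,0,0,0,0,0,0,-1,0,0,0,0,0,0,-1,0,0,0,0,0,0,-1,0,0,0,0,0,0,-1,0,0,0,0,0,0,-1,0,0,0,-0.2,0,0,-1,0,0,0,0,0.102,0.984,-1,0,0,0,0,0.102,0.984,-0.25,0,0,0,0,0.102,0.984,0,0]

```text
time: 56.25
eef_pos: [0.4731, 0.3354, 0.1942]
orientation: [-3.14, -0.043, -0.003]
wrist_force: [-0.0, 0.1, -1.1]
grip_width: 0.0336
grasp_force: 30.0
```

Emit:
carry_out:
  increments: [0,0,0,0.102,0.984,0,0,0,0,0,0.102,0.984,0,0,0,0,0,0.102,0.984,0,0,0,0,0,0.102,0.984,0,0,0,0,0,0.102,0.984,0,0,0,0,0,0.102,0.984,0,0,0,0,0,0.102,0.984,0,0,0,0,0,0.102,0.984,0,0,0,0,0,0.102,0.984,0,0,0,0,0,0.102,0.984,0,0]

```text
time: 57.25
eef_pos: [0.4983, 0.1386, 0.1929]
orientation: [3.141, 0.042, 0.0]
wrist_force: [0.3, 0.5, -1.6]
grip_width: 0.0339
grasp_force: 30.0
```

Emit:
carry_out:
  increments: [0,0,0,0.102,0.984,0,0,0,0,0,0.102,0.984,0,0,0,0,0,0.102,0.984,0,0,0,0,0,0.102,0.984,0,0,0,0,0,0.102,0.984,0,0,0,0,0,0.102,0.984,0,0,0,0,0,0.102,0.984,0,0,0,0,0,0.102,0.984,0,0,0,0,0,0.102,0.984,0,0,0,0,0,0.102,0.984,0,0]

```text
time: 58.25
eef_pos: [0.5239, -0.0575, 0.1929]
orientation: [-3.141, -0.042, -0.0]
wrist_force: [-0.6, -0.6, -1.5]
grip_width: 0.034
grasp_force: 30.0
```

Emit:
carry_out:
  increments: [0,0,0,0.102,0.984,0,0,0,0,0,0.102,0.984,0,0,0,0,0,0.102,0.984,0,0,0,0,0,0.102,0.984,0,0,0,0,0,0.102,0.984,0,0,0,0,0,0.102,0.984,0,0,0,0,0,0.102,0.984,0,0,0,0,0,0.102,0.984,0,0,0,0,0,0.102,0.984,0,0,0,0,0,0.102,0.984,0,0]

```text
time: 59.25
eef_pos: [0.5496, -0.2536, 0.1929]
orientation: [-3.141, -0.042, 0.0]
wrist_force: [0.4, -0.3, -1.3]
grip_width: 0.0339
grasp_force: 30.0
```

Emit:
carry_out:
  increments: [0,1,0,0,0,0,0,0,1,0,0,0,0,0,0,0.75,0,0,0,0,0,0,0,0,0,0,0,0,0,0,0,0,0,0,0]

```text
time: 59.75
eef_pos: [0.5492, -0.2533, 0.1929]
orientation: [-3.079, -0.04, -0.595]
wrist_force: [0.4, 0.7, -1.3]
grip_width: 0.0336
grasp_force: 30.0
```

Run:
```python
from h import *
o=st();w=r.snapshot("wrist");cv2.imwrite("pics/w13.png",w)
g=cv2.cvtColor(w,cv2.COLOR_BGR2GRAY)
for row in(60,120,180,220):
    b=np.where(g[row]>150)[0];print(row,[(x[0],x[-1]) for x in np.split(b,np.where(np.diff(b)>2)[0]+1) if len(x)>5])
```

```text
t 59.75 p [ 549.2 -253.3  192.9] yaw 1.47 z [ 0.372  0.01  -0.928] F [ 0.4  0.7 -1.3] w 33.6 g 30.0 j7 [ 0.8   0.34 -0.45  1.96 -0.02  0.52 -1.13]
60 [(np.int64(0), np.int64(639))]
120 [(np.int64(0), np.int64(71)), (np.int64(252), np.int64(277)), (np.int64(280), np.int64(639))]
180 [(np.int64(0), np.int64(78)), (np.int64(244), np.int64(279)), (np.int64(283), np.int64(639))]
220 [(np.int64(0), np.int64(82)), (np.int64(240), np.int64(252)), (np.int64(461), np.int64(639))]
```

Emit:
carry_out:
  increments: [0,0,0,-0.245,0,0.7,0,0,0,0,-0.245,0,0.7,0,0,0,0,-0.245,0,0.7,0,0,0,0,-0.245,0,0.6,0,0,0,0,-0.245,0,0.44,0,0,0,0,0,0,0,0,0,0,0,0,0,0,0]

```text
time: 60.5
eef_pos: [0.5514, -0.2526, 0.1253]
orientation: [-3.078, -0.042, -0.598]
wrist_force: [0.6, 0.2, -1.7]
grip_width: 0.0335
grasp_force: 30.0
```

Emit:
carry_out:
  increments: [0,0,0,0,0,0.1,0,0,0,0,0,0,0,0]

```text
time: 60.7
eef_pos: [0.5518, -0.2531, 0.1237]
orientation: [-3.079, -0.041, -0.6]
wrist_force: [-1.0, -0.2, -1.1]
grip_width: 0.0338
grasp_force: 30.0
```

Run:
```python
from h import *
st()
```

```text
t 60.7 p [ 551.8 -253.1  123.7] yaw 1.54 z [ 0.375  0.01  -0.927] F [-1.  -0.2 -1.1] w 33.8 g 30.0 j7 [ 0.75  0.44 -0.41  2.03  0.03  0.35 -1.16]
```

Emit:
carry_out:
  increments: [0,0,0,0,0,0.1,0,0,0,0,0,0,0,0]

```text
time: 60.9
eef_pos: [0.5521, -0.2531, 0.1214]
orientation: [-3.079, -0.041, -0.599]
wrist_force: [-0.5, -0.2, -1.2]
grip_width: 0.0336
grasp_force: 30.0
```

Emit:
carry_out:
  increments: [0,0,0,0,0,0,0.7,0,0,0,0,0,0,0.7,0,0,0,0,0,0,0.7,0,0,0,0,0,0,0.7,0,0,0,0,0,-0.5,0.7,0,0,0,0,0,-1,0.7,0,0,0,0,0,-1,0.7,0,0,0,0,0,-1,0.7,0,0,0,0,0,-1,0.7,0,0,0,0,0,-1,0.7]

```text
time: 61.9
eef_pos: [0.5103, -0.254, 0.2247]
orientation: [-3.079, -0.041, -0.599]
wrist_force: [0.1, 0.2, 0.5]
grip_width: 0.0644
grasp_force: 0.0
```

Run:
```python
from h import *
st();s=r.snapshot("side")
z=lambda x0,y0,w,h,f:cv2.resize(s[y0:y0+h,x0:x0+w],None,fx=f,fy=f,interpolation=cv2.INTER_CUBIC)
a=z(300,120,150,140,4);b=z(190,190,100,100,2);c=np.zeros((560,800,3),np.uint8);c[:,:600]=a;c[:200,600:]=b
cv2.imwrite("pics/fin.png",c)
```

```text
t 61.9 p [ 510.3 -254.   224.7] yaw 1.54 z [ 0.375  0.01  -0.927] F [0.1 0.2 0.5] w 64.4 g 0.0 j7 [ 0.91  0.26 -0.51  1.99 -0.08  0.58 -1.05]
```

View pics/fin.png

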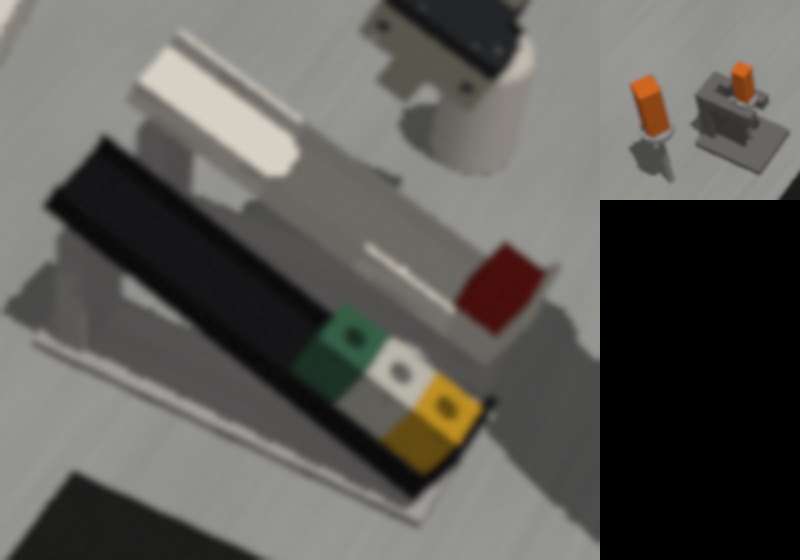

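The three closed blocks are queued yellow, white, green in the black lane, and the pin hangs upright. Red is at the white stop but shows no bore, so I'll check that it is at rest and where it sits.

Emit:
carry_out:
  increments: [0,0,0,0,0,-1,0.7,0,0,0,0,0,-1,0.7,0,0,0,0,0,-1,0.7,0,0,0,0,0,0,0.7,0,0,0,0,0,0,0.7,0,0,0,0,0,0,0.7]

```text
time: 62.55
eef_pos: [0.4881, -0.2544, 0.2782]
orientation: [-3.078, -0.041, -0.597]
wrist_force: [-0.4, -0.8, 0.5]
grip_width: 0.0644
grasp_force: 0.0
```

Run:
```python
from h import *
st()
for n,box in(("side",(400,160,60,60)),("top",(410,290,45,45))):
  im=r.snapshot(n);cv2.imwrite(f"pics/{n}9.png",im);x,y,w,h=box;h_=cv2.cvtColor(im[y:y+h,x:x+w],cv2.COLOR_BGR2HSV)
  m=cv2.inRange(h_,(0,100,30),(10,255,255))|cv2.inRange(h_,(172,100,30),(180,255,255))
  c=max(cv2.findContours(m,cv2.RETR_EXTERNAL,cv2.CHAIN_APPROX_NONE)[0],key=len)
  p=cv2.approxPolyDP(c,2,True)[:,0]+[x,y];print(n,m.sum()//255)
  for q in p:print(q,np.round(at(n,q,.075)*1000,0))
  if n=="top":
    print(im[y:y+h,x:x+w].max(2)[18:42:1,5:36].tolist())
# silhouette of red block predicted upright vs lying
def proj(n,P):
  c=r.calibration(n);T=np.linalg.inv(c["cam_to_world"]);q=(T@np.c_[P,np.ones(len(P))].T)[:3];return np.c_[c["cx"]+c["fx"]*q[0]/-q[2],c["cy"]-c["fy"]*q[1]/-q[2]]
t=np.radians(22);ya=np.radians(1.55)
L=R.from_euler("ZY",[ya,-t]).as_matrix();o=np.array([.4248,-.2573,.03])
for nm,(a,b,h) in {"up":(.034,.034,.044),"lying x":(.044,.034,.034),"lying y":(.034,.044,.034)}.items():
  P=np.array([[x,y,z] for x in(0,a) for y in(-b/2,b/2) for z in(0,h)])@L.T+o
  for n in("side","top"):print(nm,n,np.round(cv2.convexHull(proj(n,P).astype(np.float32))[:,0]).tolist(), "area",cv2.contourArea(cv2.convexHull(proj(n,P).astype(np.float32))))
```

```text
t 62.55 p [ 488.1 -254.4  278.2] yaw 1.52 z [ 0.374  0.01  -0.927] F [-0.4 -0.8  0.5] w 64.4 g 0.0 j7 [ 0.97  0.17 -0.53  1.95 -0.14  0.71 -0.99]
side 268
[427 182] [ 438. -272.   75.]
[420 186] [ 448. -250.   75.]
[414 195] [ 449. -213.   75.]
[422 202] [ 423. -202.   75.]
[435 189] [ 412. -259.   75.]Traceback (most recent call last):
  File "<stdin>", line 6, in <module>
ValueError: max() iterable argument is empty
```

Run:
```python
from h import *
def proj(n,P):
  c=r.calibration(n);T=np.linalg.inv(c["cam_to_world"]);q=(T@np.c_[P,np.ones(len(P))].T)[:3];return np.c_[c["cx"]+c["fx"]*q[0]/-q[2],c["cy"]-c["fy"]*q[1]/-q[2]].astype(np.float32)
L=R.from_euler("ZY",[np.radians(1.55),-np.radians(22)]).as_matrix();o=np.array([.4248,-.2573,.03])
for nm,(a,b,h) in {"up":(.034,.034,.044),"lying x":(.044,.034,.034),"lying y":(.034,.044,.034)}.items():
  P=np.array([[x,y,z] for x in(0,a) for y in(-b/2,b/2) for z in(0,h)])@L.T+o
  H=cv2.convexHull(proj("side",P));print(nm,np.round(H[:,0]).tolist(),cv2.contourArea(H))
  print("   top face",np.round(proj("side",P[1::2])).tolist())
im=cv2.imread("pics/side9.png")
h=cv2.cvtColor(im,cv2.COLOR_BGR2HSV)[180:206,410:438]
print("\n".join(" ".join(f"{v:3d}" for v in row) for row in im[180:206,410:438,2]))
```

```text
up [[438.0, 187.0], [433.0, 195.0], [424.0, 204.0], [413.0, 196.0], [418.0, 188.0], [427.0, 179.0]] 332.1995471927803
   top face [[438.0, 187.0], [433.0, 195.0], [427.0, 179.0], [422.0, 187.0]]
lying x [[436.0, 189.0], [431.0, 197.0], [424.0, 204.0], [410.0, 194.0], [415.0, 186.0], [422.0, 179.0]] 358.33151096547954
   top face [[436.0, 189.0], [431.0, 197.0], [422.0, 179.0], [417.0, 187.0]]
lying y [[437.0, 188.0], [431.0, 199.0], [423.0, 205.0], [413.0, 198.0], [419.0, 187.0], [426.0, 180.0]] 329.14896907587536
   top face [[437.0, 188.0], [431.0, 199.0], [426.0, 180.0], [420.0, 191.0]]
105 105 105 104 108 113 121 132 141 146 148 148 148 146 140 127 121 130 141 148 149 148 148 149 150 150 150 149
106 105 105 105 105 106 110 117 129 139 145 147 146 139 122 101  91 103 123 139 145 148 148 149 151 150 149 148
107 107 106 106 104 105 106 108 114 124 135 141 138 122  98  82  77  81  96 117 133 142 147 150 150 149 148 148
108 108 107 106 105 104 105 106 107 111 120 126 117  97  81  74  74  74  79  89 108 127 141 148 149 148 148 147
109 109 108 107 106 105 105 105 105 105 105 101  90  78
[... 1708 characters left out ...]
 105 103  95  90  92  94  98
108 105 104 105 104 105 104  98  88  79  75  72  71  71  70  72  76  83  91  99 103 103  97  86  79  76  77  79
107 105 105 105 105 104 105 104 100  93  85  77  73  71  72  75  83  92  99 102 101  97  88  80  77  76  76  76
103 103 104 105 105 105 105 105 104 103  97  88  79  75  76  84  92  99 102 101  96  88  80  76  77  77  76  75
 96 100 104 104 105 105 105 105 105 105 104 100  91  83  85  92  99 102 100  95  85  79  76  76  76  76  75  75
 87  92  98 102 104 105 104 105 105 104 105 104 101  96  96  99 102 101  95  86  79  76  76  76  77  76  76  75
 82  85  90  96 101 104 105 104 105 105 105 104 105 104 103 103 101  96  87  80  76  76  77  76  75  75  75  75
```

```bash
python3 -c "
from workcell import r
print(r.hand_in())"
```

```text
the job is handed in; nothing more can be done
None
```

The job is handed in and no verdict came back. Red probed through-bored and is in the white chute; yellow, green and white probed closed and are queued in the black chute. No blue adapter was present, and the gauge pin hangs upright in its stand. Red lies at rest against its stop, but shadow hid its bore, so I could not tell whether it stands upright or lies on its side (the rules as given accept either).

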